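Unload the pendulum weight bar into its checking cradles

TASK

Unload the impact tester's weight bar for its weight check: first slide the square stop collar off the free end and stand it on the flat collar rest between the rest's two lips, then slide off the three weight discs one by one and lay each in the V cradle made for its diameter (largest disc in the widest V), its hole in line with the V and centred along it. Drop nothing onto the table, leave the small jar standing where it is, and let go of everything.

Things in the scene. Friction and masses are not known exactly. Their poses are not given: they have to be found in the camera images.
- weight_bar: Weight bar: a grey foot (100 x 80 x 12 mm) with a square upright (24 x 24 mm, 118 mm high) that carries a level steel bar, 12 mm diameter, axis 100 mm above the table. Fixed. Origin on the table under the upright's centre, z up; the bar points along the body's own -x and its free end is 175 mm from the origin. Threaded on it, centres at own x = -147 mm: the stop collar; at -113, -79 and -45 mm: the three discs, in any order (8 mm gaps between discs, 9 mm to the collar).
- collar: Square stop collar, dark steel: 32 x 32 mm across, 24 mm long along the bar, 20 mm hole, about 120 g. Origin at its centre, own x along the hole, y and z square to its flats. It starts outermost on the bar, a loose sliding fit, hanging with its centre 4 mm below the bar's axis (96 mm above the table), flats level and upright.
- disc_large: Largest plain steel weight disc: 64 mm outside diameter, 26 mm thick, 20 mm through hole, about 570 g. Origin at its centre, own x along the hole's axis. It starts threaded on the bar, hanging loosely with its centre 4 mm below the bar's axis (96 mm above the table); it slides freely.
- disc_medium: Middle plain steel weight disc: 50 mm outside diameter, 26 mm thick, 20 mm through hole, about 330 g. Origin at its centre, own x along the hole's axis. It starts threaded on the bar, hanging loosely with its centre 4 mm below the bar's axis (96 mm above the table); it slides freely.
- disc_small: Smallest plain steel weight disc: 36 mm outside diameter, 26 mm thick, 20 mm through hole, about 140 g. Origin at its centre, own x along the hole's axis. It starts threaded on the bar, hanging loosely with its centre 4 mm below the bar's axis (96 mm above the table); it slides freely.
- cradle_large: Widest cradle: aluminium V cradle on a dark steel 54 x 60 mm foot plate, the V 34 mm long (along its own x) and 55 mm wide across its top (along its own y), sides at 45 degrees, 4 mm thick, rims 40 mm above the table. Fixed. Origin under the centre of the foot, z up. A 64 mm disc lying in it with its hole along the cradle's x has its centre 60 mm above the origin.
- cradle_medium: Middle cradle: aluminium V cradle on a dark steel 54 x 60 mm foot plate, the V 34 mm long (along its own x) and 44 mm wide across its top (along its own y), sides at 45 degrees, 4 mm thick, rims 44 mm above the table. Fixed. Origin under the centre of the foot, z up. A 50 mm disc lying in it with its hole along the cradle's x has its centre 60 mm above the origin.
- cradle_small: Narrowest cradle: aluminium V cradle on a dark steel 54 x 60 mm foot plate, the V 34 mm long (along its own x) and 34 mm wide across its top (along its own y), sides at 45 degrees, 4 mm thick, rims 48 mm above the table. Fixed. Origin under the centre of the foot, z up. A 36 mm disc lying in it with its hole along the cradle's x has its centre 60 mm above the origin.
- collar_rest: Collar rest: aluminium block with a flat top 44 mm above the table, 26 mm wide (its own y) and 50 mm long (its own x), with a 6 mm high lip across each end, 44 mm clear between the lips, on a dark steel 54 x 60 mm foot. Fixed. Origin under the centre of the foot, z up. The collar stands on it on one flat, hole along the rest's x, its centre then 60 mm above the origin.
- jar: Small closed clear jar with a white cap, 40 mm diameter, 68 mm high, standing between the bar and the cradles; not to be disturbed. Origin at the centre of its underside.
There are look-alikes about, which are no part of the job. What is shaped like the disc_large but yellow is not meant. What is shaped like the disc_medium but green or purple is not meant.

How it is judged:
By the outcome, as a careful person would: the job done as asked, in the order asked, and still so for the second after the job is handed in, with the robot touching nothing.
It also fails if it takes over 125 s, if anything falls off the work surface, if the arm or the gripper's body presses on something with over 40 N, if the wrist force passes 120 N, or if a joint passes its speed limit or range.

ROBOT

A 6-joint arm with a two-finger parallel gripper is mounted at the origin on the work surface. World frame = base frame: x ahead of the robot, y to its left, z up, the work surface at z = 0. Lengths are in mm, angles in rad, forces in N, time in s.
With the tool pointing down it reaches from about 350 to 875 mm from the base axis. Payload 15.5 kg.
Tool frame: the origin (TCP) lies at the very end of the fingers, on their centre line; the grasp point (between the pads) lies 19 mm behind it; x points along the fingers, y is the direction in which the jaws open and shut, and the axes are right-handed (so a half turn about x gives the same grasp; the last joint's range is limited). The gripper opens to 85 mm and grips with 20 to 120 N. Pads are 22 mm wide; open, the fingers measure 114 mm over their backs; the gripper's body (76 mm by 85 mm) begins 54 mm behind the grasp point. The pads swing forward as they close: fully open they stand 13 mm farther back than shut.
Start: joints at [-1.325, 0.494, 1.345, -0, 1.302, -0.096], TCP at [208.902, -589.056, 231.277] pointing down, gripper open.
Joint ranges: [-2.91, 2.91], [-0.82, 2.16], [0.22, 2.67], [-1.22, 4.37], [0.12, 2.79], [-3.08, 3.08]. Speed limits (rad/s): [1.89, 1.89, 2.57, 3.01, 3.01, 3.01].

INTERFACE

Orientations are given as a unit quaternion [w, x, y, z].
In Python, from rig import robot gives the robot as it stands.
- The arm moves only by the shell command python3 -m creep 'ROWS' [FORCE]. ROWS is JSON, a list of rows, each a list of 3 entries, a list of its own where there are three numbers: the shift along the tool's x, y, z in m, then the turn, a rotation vector about the tool's x, y, z in rad, then the opening, from 0 (shut) to 1 (fully open). In form: [[[tx, ty, tz], [rx, ry, rz], gripper], ...]. A call has exactly 10 rows; each row is the pose to reach, as a shift and turn from the pose commanded when the call began, along the tool's axes at that moment; what a row does not reach only later rows make up. A row lasts 1/8 s, in which the tool goes at most 62.5 mm and 10.7 degrees, less where a joint would pass 70% of its speed; a pose out of reach is approached as far as the arm can. A call with a gripper value outside its range is refused whole. The fingers move at their own pace and stop on an object; FORCE is the grip in N (left out, the last holds). Time passes only in rows, so rows that repeat a pose let the fingers close, or fill a call up. It gives the time, the measured TCP pose, the force and the opening at its end, in the units of the state.
- robot.sense(): the state, without advancing time (a new reading comes with each control period).
- robot.grab_frame(name): name is "scene" or "top" or "wrist"; returns a dict with "frame" (420x560x3 uint8, blue, green, red), "range_z" (420x560 float32, mm along the optical axis (not along the pixel's ray), 0 where there is no reading), "vfov" (degrees; the focal length in pixels is half the picture's height over the tangent of half this angle, whatever the lens; pixels are square), "cx", "cy" (the principal point, pixels), "rvec" (rotation vector, rad) and "tvec" (3), from world to camera coordinates, as OpenCV has them; the wrist camera has in their place "T_tool_cam" (4x4, takes a point from camera to tool coordinates, whose origin is the TCP and whose axes are the tool frame's). Camera axes: x right, y down, z forward; pixel columns grow to the right and rows downward; lengths in mm; the calibration is good to about 2 mm. A picture is of the moment at which its call begins: read the wrist's pose just before it.
- robot.finish_job(): hands the job in, once; it reports no verdict.
The state is a dict: "clock": time; "q": joint angles; "qvel": joint speeds; "joint_efforts": joint torques, N m; "tool_pos": TCP position; "tool_rot": TCP orientation; "force": force on the tool from outside, world axes, zero at the start; "moment": the same for the moment, N m; "width": finger opening in mm.
Only numpy, scipy, OpenCV 4.12 (cv2) and the standard library are available. Lean on these libraries where they do the work, as an engineer would, in place of code of your own. Each camera call takes 0.05 s, during which the arm holds its last target.

## Working session

There is one attempt and no reset: what is moved stays moved. The work goes in short steps, Python scripts to look and compute and a shell command to move; the robot and the scene stay as the last step left them, time stands still between calls to the robot, and variables do not carry over. Pictures are saved under pics/ and viewed, and the job is handed in when it is done.

```bash
ls; mkdir -p pics; cat > h.py <<'E'
import numpy as np, cv2
from rig import robot
from scipy.spatial.transform import Rotation as R
def tool():
    s=robot.sense(); q=s['tool_rot']; T=np.eye(4); T[:3,:3]=R.from_quat([q[1],q[2],q[3],q[0]]).as_matrix(); T[:3,3]=s['tool_pos']; return T
def grab(n):
    T=tool(); f=robot.grab_frame(n)
    h=f['frame'].shape[0]; fl=h/2/np.tan(np.radians(f['vfov'])/2)
    K=np.array([[fl,0,f['cx']],[0,fl,f['cy']],[0,0,1]])
    if n=='wrist': C=T@np.array(f['T_tool_cam'])
    else:
        W=np.eye(4); W[:3,:3]=cv2.Rodrigues(np.array(f['rvec'],float))[0]; W[:3,3]=np.array(f['tvec']).ravel(); C=np.linalg.inv(W)
    return dict(im=f['frame'],d=f['range_z'],K=K,C=C)
def pts(g):
    v,u=np.mgrid[:g['d'].shape[0],:g['d'].shape[1]]
    p=np.stack([(u-g['K'][0,2])/g['K'][0,0],(v-g['K'][1,2])/g['K'][1,1],np.ones(u.shape)],-1)*g['d'][...,None]
    return p@g['C'][:3,:3].T+g['C'][:3,3]
def ray(g,u,v,z):
    d=g['C'][:3,:3]@np.linalg.inv(g['K'])@np.array([u,v,1.]); o=g['C'][:3,3]
    return o+d*(z-o[2])/d[2]
def proj(g,P):
    P=np.linalg.inv(g['C'])@np.append(P,1); p=g['K']@P[:3]; return p[:2]/p[2]
def save(g,n): 
    import pickle; cv2.imwrite(f'pics/{n}.png',g['im']); pickle.dump(g,open(f'{n}.pkl','wb'))
def load(n):
    import pickle; return pickle.load(open(f'{n}.pkl','rb'))
E
python3 - <<'E'
from h import *
print(robot.sense()); print(tool())
for n in ['scene','top','wrist']:
    g=grab(n); save(g,n+'0'); print(n,g['K'],g['C'])
E
```

```text
pics
{'clock': 0.0, 'q': array([-1.32549162e+00,  4.94180264e-01,  1.34614735e+00,  1.57364505e-05,
        1.30252086e+00, -9.55084502e-02]), 'qvel': array([ 0.00055231, -0.00012734, -0.00042727,  0.0021289 ,  0.00070264,
        0.00144285]), 'joint_efforts': array([ 6.19193015e-04, -8.82158518e+01, -3.83857834e+01,  9.44124599e-05,
        1.03979849e-02, -9.05222862e-06]), 'tool_pos': array([ 208.81982137, -588.6853551 ,  230.69658479]), 'tool_rot': array([-0.11946869, -0.69683721, -0.12035501,  0.69689296]), 'force': array([-0.14201827,  0.81135635, -0.39318283]), 'moment': array([-0.03212125, -0.02366167,  0.02665633]), 'width': 85.30132877980081}
[[-2.90259945e-04  3.34249472e-01 -9.42484592e-01  2.08819821e+02]
 [ 1.22191368e-03 -9.42483810e-01 -3.34249571e-01 -5.88685355e+02]
 [-9.99999211e-01 -1.24865408e-03 -1.34858703e-04  2.30696585e+02]
 [ 0.00000000e+00  0.00000000e+00  0.00000000e+00  1.00000000e+00]]
scene [[459.00098532   0.         267.75433427]
 [  0.         459.00098532 208.04204162]
 [  0.           0.           1.        ]] [[ 2.95814376e-03  6.41845132e-01 -7
[... 334 characters left out ...]
    0.           1.        ]] [[-1.40588513e-02 -9.83284758e-01  1.81530807e-01  4.05837188e+02]
 [-9.99900420e-01  1.36028672e-02 -3.75671403e-03 -5.06682221e+01]
 [ 1.22458019e-03 -1.81565545e-01 -9.83378083e-01  8.84350745e+02]
 [ 0.00000000e+00  0.00000000e+00  0.00000000e+00  1.00000000e+00]]
wrist [[314.89399441   0.         274.44892229]
 [  0.         314.89399441 207.65111807]
 [  0.           0.           1.        ]] [[ 3.34392331e-01 -8.97365703e-01 -2.87952363e-01  2.82582010e+02]
 [-9.42432228e-01 -3.18986487e-01 -1.00344989e-01 -5.63635323e+02]
 [-1.80676130e-03  3.04930181e-01 -9.52372994e-01  3.74255040e+02]
 [ 0.00000000e+00  0.00000000e+00  0.00000000e+00  1.00000000e+00]]
```

View pics/scene0.png

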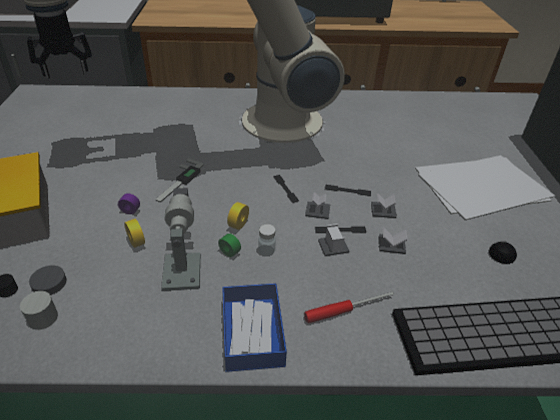

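View pics/top0.png

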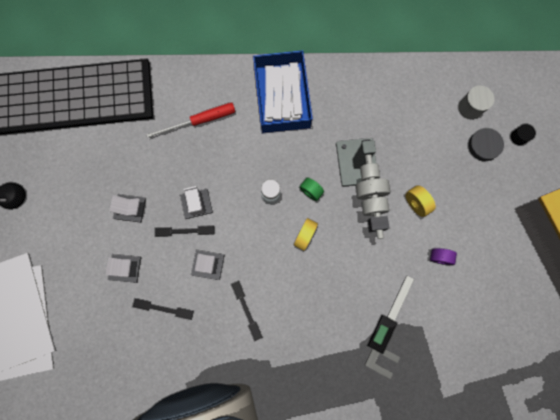

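View pics/wrist0.png

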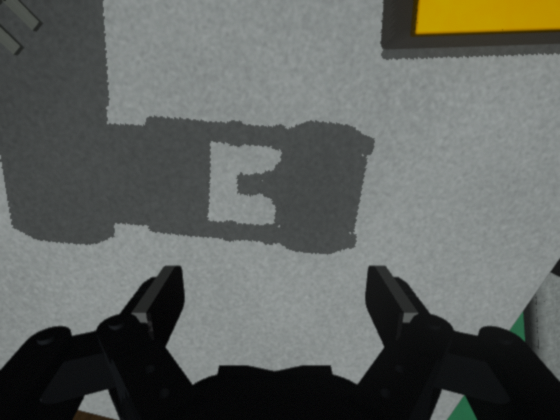

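The top view shows the bar with its foot at about (355,160) and its free end near (380,235). The four cradles/rest are around (127,207), (195,202), (123,268) and (207,264), the jar is at (271,190), and yellow, green and purple decoys lie about. I'll enlarge the crops.

```bash
python3 - <<'E'
from h import *
g=load('top0'); s=load('scene0')
a=cv2.resize(g['im'][170:300,90:240],None,fx=4,fy=4,interpolation=cv2.INTER_CUBIC)
b=cv2.resize(g['im'][120:260,320:460],None,fx=4,fy=4,interpolation=cv2.INTER_CUBIC)
c=cv2.resize(s['im'][180:260,290:420],None,fx=6,fy=6,interpolation=cv2.INTER_CUBIC)
d=cv2.resize(s['im'][180:300,110:260],None,fx=5,fy=5,interpolation=cv2.INTER_CUBIC)
for n,i in zip('abcd',(a,b,c,d)): cv2.imwrite(f'pics/c{n}.png',i)
P=pts(g)
for (u,v) in [(127,207),(195,202),(123,268),(207,264),(271,190),(380,235),(378,223),(374,206),(373,187),(370,168),(369,146),(345,165)]: print(u,v,P[v,u].round(1))
E
```

```text
127 207 [588.7 246.6  16.9]
195 202 [591.5  99.7  44. ]
123 268 [460.8 242.8  34. ]
207 264 [466.1  74.7  37.5]
271 190 [608.4 -54.8  68.3]
380 235 [ 510.2 -255.3  107. ]
378 223 [ 532.1 -251.8  111.6]
374 206 [ 562.9 -244.6  118.1]
373 187 [ 596.9 -242.6  126.9]
370 168 [ 637.6 -242.7  112.6]
369 146 [ 679.6 -242.   117.5]
345 165 [ 675.2 -214.5   12.1]
```

View pics/ca.png

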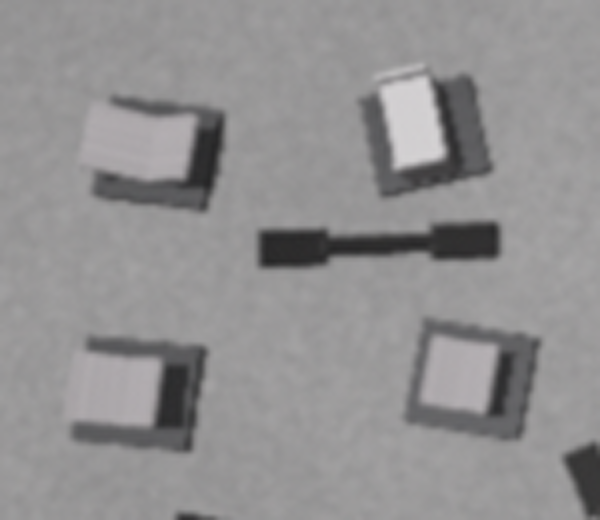

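View pics/cb.png

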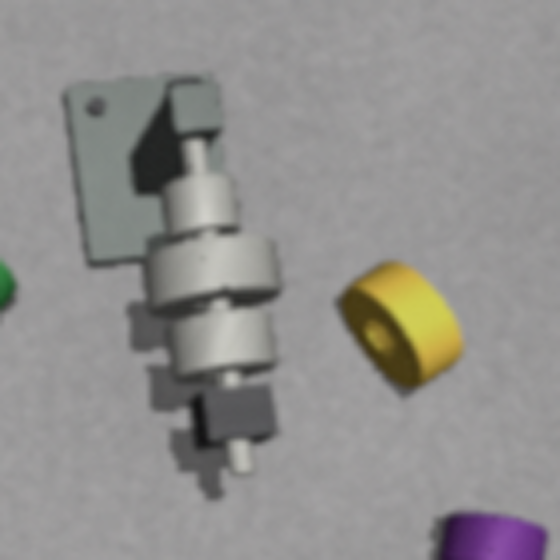

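View pics/cc.png

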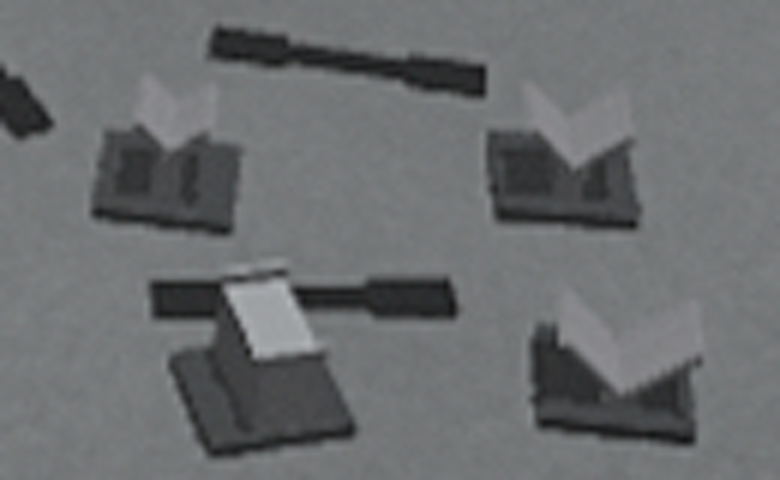

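View pics/cd.png

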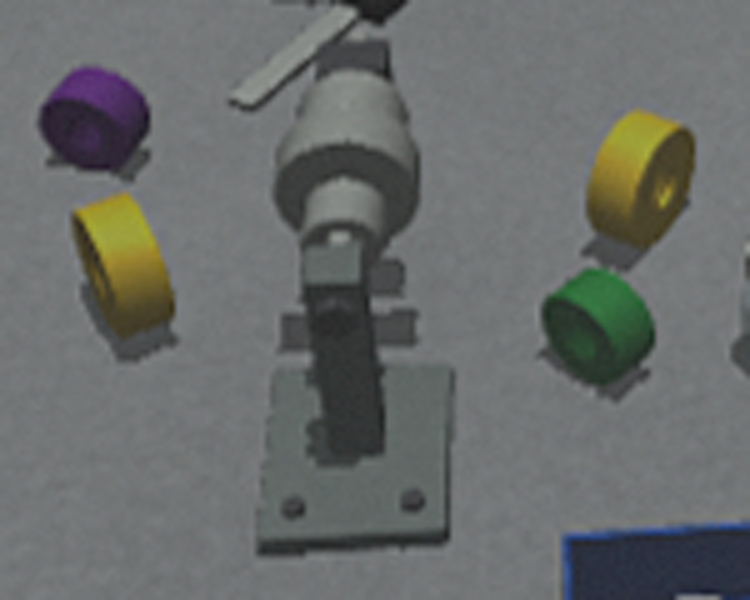

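The scene view shows the disc order from the upright out: small, large, medium, collar. From V widths and heights, the large cradle is about (588,246), medium (461,243), small (466,75) and the rest (591,100). Next I take the wrist camera over the bar.

```bash
cat >> h.py <<'E'
def go(x,y,z,yaw_deg=None):
    """yaw: direction (deg) of tool z in world; tool pointing down"""
    T=tool(); 
    if yaw_deg is None: Rt=T[:3,:3]
    else:
        a=np.radians(yaw_deg); zt=np.array([np.cos(a),np.sin(a),0]); xt=np.array([0,0,-1.]); Rt=np.stack([xt,np.cross(zt,xt),zt],1)
    d=T[:3,:3].T@(np.array([x,y,z])-T[:3,3])/1000
    print('shift',d.round(4),'turn',R.from_matrix(T[:3,:3].T@Rt).as_rotvec().round(4))
E
python3 - <<'E'
from h import *
go(480,-250,250,184.4)
E
```

```text
shift [-0.0189 -0.2287 -0.3688] turn [0.264  0.     0.0009]
```

```bash
python3 -m creep '[[[-0.01,-0.02,-0.03],[0.02,0,0],1],[[-0.019,-0.05,-0.08],[0.06,0,0],1],[[-0.019,-0.08,-0.13],[0.1,0,0],1],[[-0.019,-0.11,-0.18],[0.14,0,0],1],[[-0.019,-0.14,-0.23],[0.18,0,0],1],[[-0.019,-0.17,-0.28],[0.22,0,0],1],[[-0.019,-0.20,-0.325],[0.25,0,0],1],[[-0.019,-0.22,-0.355],[0.264,0,0],1],[[-0.019,-0.229,-0.369],[0.264,0,0],1],[[-0.019,-0.229,-0.369],[0.264,0,0],1]]'
python3 - <<'E'
from h import *
g=grab('wrist'); save(g,'w1'); print(tool().round(2), robot.sense()['clock'])
E
```

```text
clock: 1.4
tool_pos: [480.3, -249.6, 250.2]
tool_rot: [-0.028, -0.706, -0.028, 0.707]
force: [-0.1, -0.2, -0.3]
width: 85.0
[[-0.0000e+00  8.0000e-02 -1.0000e+00  4.7990e+02]
 [-0.0000e+00 -1.0000e+00 -8.0000e-02 -2.5030e+02]
 [-1.0000e+00  0.0000e+00  0.0000e+00  2.5018e+02]
 [ 0.0000e+00  0.0000e+00  0.0000e+00  1.0000e+00]] 1.45
```

View pics/w1.png

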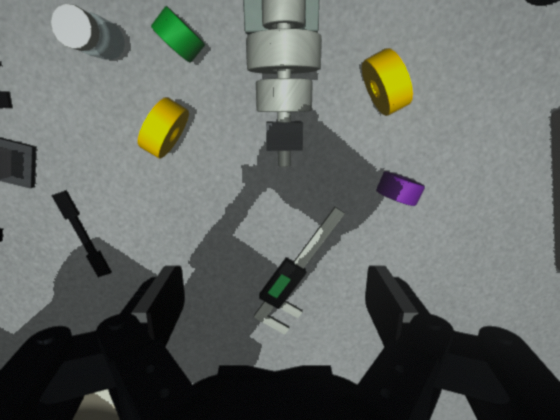

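The wrist view shows the bar vertical at about u=285, with the collar at (285,137), its free end at (285,165), the medium disc at (284,95) and the large disc at (284,50). Fingertips are at (172,270) and (377,270).

```bash
cat > bar.py <<'E'
from h import *
import sys
def bar(n):
    g=load(n); P=pts(g); u0,u1=235,335
    # per-row: left/right edges of above-50mm region around the bar
    out=[]
    for v in range(0,200,4):
        row=P[v]; m=(row[:,2]>70)&(row[:,2]<140)&(np.abs(row[:,1]+250)<60)&(g['d'][v]>0)
        us=np.where(m)[0]
        if len(us)>5: 
            um=us[np.argmax(row[us,2])]
            out.append((v,us.min(),us.max(),*row[us].mean(0).round(1),row[us,2].max().round(1),row[us,1].min().round(1),row[us,1].max().round(1)))
    for o in out: print(*o)
if __name__=='__main__': bar(sys.argv[1])
E
python3 bar.py w1
python3 - <<'E'
from h import *
g=load('w1');T=np.linalg.inv(tool()); P=pts(g)
for u,v in [(172,268),(170,275),(378,270),(382,275),(165,300),(390,300),(150,310)]:
    print(u,v,(T[:3,:3]@P[v,u]+T[:3,3]).round(1))
E
```

```text
0 262 305 637.7 -244.7 110.9 116.5 -262.3 -227.7
4 262 305 635.0 -245.1 110.9 115.5 -262.7 -227.9
8 262 305 632.3 -245.4 110.9 116.1 -263.0 -228.0
12 262 305 629.5 -245.6 111.1 116.8 -263.1 -228.3
16 262 305 626.8 -246.0 110.8 115.8 -263.7 -228.4
20 262 304 624.0 -245.7 110.6 115.7 -262.9 -228.5
24 262 304 623.3 -246.0 101.3 107.5 -263.3 -228.7
28 266 298 621.4 -245.5 96.2 107.8 -259.2 -231.7
32 255 316 612.8 -248.3 125.1 129.2 -272.2 -224.6
36 247 320 610.4 -247.0 123.1 129.6 -276.4 -217.6
40 246 321 607.7 -247.2 122.5 129.2 -278.7 -216.4
44 246 321 605.0 -247.5 122.5 130.8 -279.4 -216.5
48 246 320 602.1 -247.3 122.7 129.5 -277.6 -216.4
52 246 320 599.3 -247.5 122.7 129.8 -278.2 -216.5
56 247 320 596.5 -248.2 123.1 130.9 -278.6 -218.4
60 247 320 593.6 -248.4 122.8 129.8 -278.9 -218.3
64 247 320 590.8 -248.7 122.7 129.2 -279.3 -218.2
68 247 320 589.2 -249.3 110.8 115.8 -281.0 -218.2
72 254 306 588.3 -246.8 87.1 107.7 -270.9 -223.2
76 277 290 583.6 -249.8 105.5 108.0 -255.5 -244.3
80 258 311 579.6 -250.8 117.5 122.7 -273.6 -228.6
84 256 311 576.5 -250.1 117.2 123.4 -273.9 -226.8
88 25
[... 507 characters left out ...]
66 302 541.4 -253.7 112.8 114.3 -269.3 -238.2
132 266 302 538.1 -254.0 112.9 114.2 -269.7 -238.4
136 266 302 534.7 -254.3 112.8 114.5 -270.0 -238.7
140 266 302 531.2 -254.6 112.9 114.1 -270.3 -238.9
144 267 302 527.8 -255.4 112.6 113.8 -270.9 -240.0
148 267 302 524.4 -255.7 112.9 114.4 -271.2 -240.3
152 278 290 519.8 -255.9 105.3 107.5 -261.4 -250.5
156 278 290 516.2 -256.2 105.5 107.6 -261.9 -250.8
160 278 290 512.6 -256.5 105.2 107.0 -262.2 -251.1
164 278 290 508.9 -256.8 105.5 107.0 -262.6 -251.4
172 268 [-20.3 -44.7 -11.3]
170 275 [-26.3 -43.7 -11.3]
378 270 [-21.7  45.  -11.3]
382 275 [-26.   45.3 -11.3]
165 300 [-37.4 -42.6  -6.7]
390 300 [-43.1  42.8 -10.7]
150 310 [-50.6 -42.9 -11.6]
```

Heights agree with the text to about 1 mm (collar top 113, bar top 106, large disc top 129). Bar yaw is about 5.3°. I go above the collar, take a second view, and check from there.

```bash
python3 - <<'E'
from h import *
go(535,-254.2,190,185.3)
E
```

```text
shift [ 0.0602  0.0081 -0.0546] turn [-0.015   0.0003 -0.0002]
```

```bash
python3 -m creep '[[[0.01,0.002,-0.015],[-0.005,0,0],1],[[0.03,0.004,-0.03],[-0.015,0,0],1],[[0.05,0.008,-0.045],[-0.015,0,0],1],[[0.06,0.008,-0.0545],[-0.015,0,0],1],[[0.06,0.008,-0.0545],[-0.015,0,0],1],[[0.06,0.008,-0.0545],[-0.015,0,0],1],[[0.06,0.008,-0.0545],[-0.015,0,0],1],[[0.06,0.008,-0.0545],[-0.015,0,0],1],[[0.06,0.008,-0.0545],[-0.015,0,0],1],[[0.06,0.008,-0.0545],[-0.015,0,0],1]]'
python3 - <<'E'
from h import *
g=grab('wrist'); save(g,'w2'); T=tool();print(T.round(3), robot.sense()['clock'],np.degrees(np.arctan2(T[1,2],T[0,2])))
E
python3 bar.py w2
```

```text
clock: 2.7
tool_pos: [535.1, -253.7, 190.4]
tool_rot: [0.032, 0.706, 0.032, -0.706]
force: [-0.1, 0.0, 0.5]
width: 85.1
[[ 0.00000e+00  9.20000e-02 -9.96000e-01  5.35092e+02]
 [-0.00000e+00 -9.96000e-01 -9.20000e-02 -2.53701e+02]
 [-1.00000e+00  0.00000e+00 -0.00000e+00  1.90359e+02]
 [ 0.00000e+00  0.00000e+00  0.00000e+00  1.00000e+00]] 2.75 -174.74113133300517
0 255 294 672.9 -241.7 118.8 120.5 -253.2 -230.2
4 255 294 670.8 -241.9 118.7 120.5 -253.5 -230.3
8 256 294 669.1 -242.1 117.4 119.3 -253.9 -231.0
12 257 293 668.8 -242.4 110.3 111.7 -253.7 -231.2
16 257 292 668.3 -242.1 103.1 108.0 -253.4 -230.4
20 258 291 667.1 -242.3 98.6 108.1 -253.3 -230.7
24 259 290 665.7 -242.4 94.7 107.8 -253.1 -231.0
28 266 283 661.0 -242.8 105.4 107.4 -248.3 -237.2
32 266 283 658.8 -243.0 105.0 107.3 -248.5 -237.4
36 266 283 656.5 -243.2 105.3 106.9 -248.8 -237.6
40 266 283 654.1 -243.5 105.6 107.2 -249.0 -237.8
44 266 283 651.8 -243.7 105.6 107.6 -249.2 -238.0
48 260 289 648.2 -244.0 113.0 115.1 -253.2 -234.7
52 249 300 646.2 -244.2 111.0 115.0 -261.1 -226.9
56 249 301 643.9 -244.5 111.1 116.4 -26
[... 1081 characters left out ...]
5 589.9 -249.7 125.8 130.1 -270.0 -229.7
148 265 284 584.1 -249.9 99.6 107.1 -257.9 -242.5
152 243 306 581.1 -250.3 98.8 107.0 -273.7 -226.7
156 242 307 580.6 -250.2 115.6 120.1 -274.0 -226.8
160 242 307 578.1 -250.5 117.0 121.9 -274.4 -226.9
164 242 307 575.4 -250.7 117.0 122.3 -274.9 -227.2
168 242 307 572.5 -251.0 116.8 122.5 -275.0 -227.2
172 242 307 569.7 -251.3 116.7 122.3 -275.7 -227.3
176 242 307 566.9 -251.3 116.8 122.3 -276.0 -227.6
180 243 307 564.1 -252.1 117.0 122.4 -276.3 -228.6
184 243 307 561.2 -252.7 116.9 123.0 -276.9 -228.8
188 245 304 558.5 -252.3 117.8 122.1 -274.2 -230.7
192 256 293 554.7 -252.6 114.3 122.4 -268.6 -238.2
196 255 294 546.9 -253.4 97.1 107.4 -268.8 -238.1
```

View pics/w2.png

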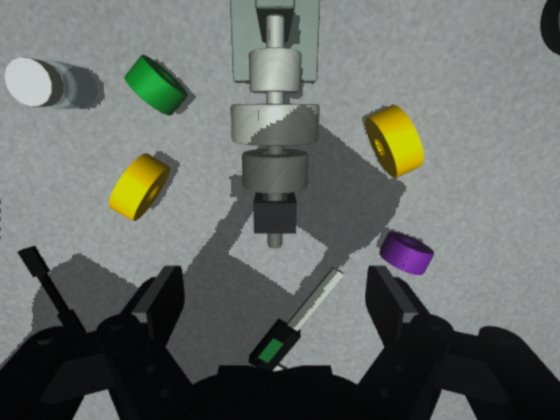

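Both views agree: bar axis y = -254.5 at the collar (x=535.3), yaw 5.3°. Descending and gripping the collar.

```bash
python3 -m creep '[[[0.03,0.0008,0],[0,0,0],1],[[0.07,0.0008,0],[0,0,0],1],[[0.1,0.0008,0],[0,0,0],1],[[0.105,0.0008,0],[0,0,0],1],[[0.105,0.0008,0],[0,0,0],0.55],[[0.105,0.0008,0],[0,0,0],0.3],[[0.105,0.0008,0],[0,0,0],0.2],[[0.105,0.0008,0],[0,0,0],0.2],[[0.105,0.0008,0],[0,0,0],0.2],[[0.105,0.0008,0],[0,0,0],0.2]]' 60
python3 - <<'E'
from h import *
g=grab('wrist'); save(g,'w3'); T=tool();print(T[:3,3].round(2)); s=robot.sense();print(s['force'],s['moment'],s['width'])
E
```

```text
clock: 4.0
tool_pos: [535.7, -254.8, 86.4]
tool_rot: [0.033, 0.707, 0.032, -0.706]
force: [-0.8, -0.1, 7.1]
width: 31.1
[ 535.65 -254.79   86.38]
[-0.86797378  1.41902427  7.4799166 ] [ 0.04814034  0.18608157 -0.05659468] 31.28506191053776
```

View pics/w3.png

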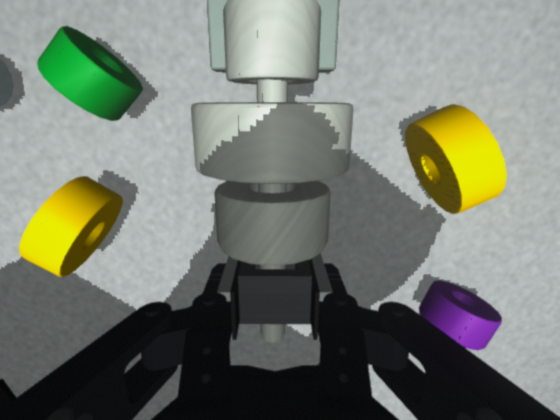

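The picture shows the collar clamped between the pads at (275,290), with the discs undisturbed. Lift 4 mm and slide it off.

```bash
python3 -m creep '[[[-0.002,0,0],[0,0,0],0.2],[[-0.004,0,0],[0,0,0],0.2],[[-0.004,0,0],[0,0,0],0.2],[[-0.004,0,0.005],[0,0,0],0.2],[[-0.004,0,0.015],[0,0,0],0.2],[[-0.004,0,0.03],[0,0,0],0.2],[[-0.004,0,0.045],[0,0,0],0.2],[[-0.004,0,0.06],[0,0,0],0.2],[[-0.004,0,0.07],[0,0,0],0.2],[[-0.004,0,0.07],[0,0,0],0.2]]' 60
python3 - <<'E'
from h import *
g=grab('wrist'); save(g,'w4'); T=tool();print(T[:3,3].round(2)); s=robot.sense();print(s['force'],s['moment'],s['width'])
# jar and rest estimates from top
g=load('top0'); P=pts(g)
for nm,(u0,u1,v0,v1) in dict(rest=(178,215,183,222),large=(105,150,190,225),med=(100,145,250,285),small=(188,230,245,283)).items():
    Q=P[v0:v1,u0:u1].reshape(-1,3); m=Q[:,2]>30; f=(Q[:,2]>3)
    # foot points
    r=cv2.minAreaRect(Q[f][:,:2].astype(np.float32)); r2=cv2.minAreaRect(Q[m][:,:2].astype(np.float32))
    print(nm,Q[m].mean(0).round(1),Q[:,2].max().round(1),'all',r,'top',r2)
E
```

```text
clock: 5.3
tool_pos: [464.8, -261.0, 89.4]
tool_rot: [-0.032, -0.706, -0.032, 0.706]
force: [-0.8, 0.4, -1.3]
width: 30.9
[ 465.45 -261.11   89.39]
[ 0.12798881 -0.01939316 -1.37352154] [-0.02243782 -0.02183635  0.0077029 ] 30.86549028700299
rest [594.6 102.8  53.5] 884.4 all ((508.5382995605469, 52.45002746582031), (281.1739501953125, 75.26460266113281), 30.13053321838379) top ((506.7578125, 43.108726501464844), (272.4737854003906, 40.919456481933594), 34.35797119140625)
large [587.2 245.8  48.2] 884.4 all ((528.6903686523438, 115.50132751464844), (404.0589599609375, 86.93232727050781), 65.6655502319336) top ((515.8505859375, 106.40628814697266), (380.4653625488281, 48.450439453125), 62.25028991699219)
med [462.3 248.3  52.7] 884.4 all ((454.3583984375, 124.10618591308594), (355.8351745605469, 70.58972930908203), 85.70471954345703) top ((444.6291198730469, 110.23281860351562), (329.2056884765625, 34.632843017578125), 82.45063781738281)
small [466.4  77.   62.1] 884.4 all ((454.4995422363281, 32.800254821777344), (187.676025390625, 61.7166748046875), 73.53502655029297) top ((448.26519775390625, 20.28575897216797), (161.2610626220703, 36.51396560668945), 71.88028717041016)
```

View pics/w4.png

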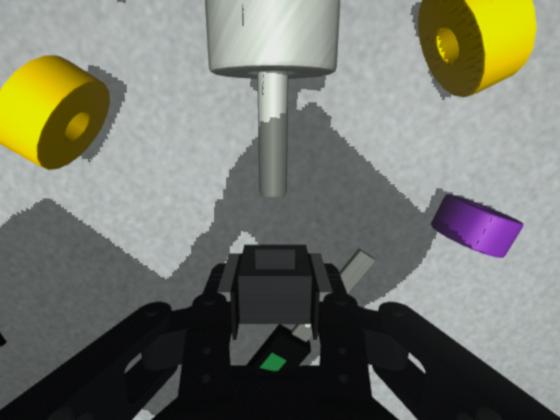

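The picture shows the bar end bare at (273,190) and the collar firmly in hand. I raise it and go to look at the cradles.

```bash
python3 - <<'E'
from h import *
go(470,150,230,185.3)
E
```

```text
shift [-0.1407 -0.409  -0.0421] turn [-0.0012 -0.0003 -0.0002]
```

```bash
python3 -m creep '[[[-0.03,0,0],[0,0,0],0.2],[[-0.08,-0.01,0],[0,0,0],0.2],[[-0.12,-0.05,0],[0,0,0],0.2],[[-0.14,-0.11,-0.01],[0,0,0],0.2],[[-0.14,-0.17,-0.02],[0,0,0],0.2],[[-0.14,-0.23,-0.03],[0,0,0],0.2],[[-0.14,-0.29,-0.04],[0,0,0],0.2],[[-0.14,-0.35,-0.042],[0,0,0],0.2],[[-0.14,-0.39,-0.042],[0,0,0],0.2],[[-0.14,-0.409,-0.042],[0,0,0],0.2]]' 60
python3 -m creep '[[[0,0,0],[0,0,0],0.2],[[0,0,0],[0,0,0],0.2],[[0,0,0],[0,0,0],0.2],[[0,0,0],[0,0,0],0.2],[[0,0,0],[0,0,0],0.2],[[0,0,0],[0,0,0],0.2],[[0,0,0],[0,0,0],0.2],[[0,0,0],[0,0,0],0.2],[[0,0,0],[0,0,0],0.2],[[0,0,0],[0,0,0],0.2]]' 60
python3 - <<'E'
from h import *
g=grab('wrist'); save(g,'w5'); T=tool();print(T[:3,3].round(2)); s=robot.sense();print(s['force'],s['qvel'],s['width'])
P=pts(g); print(g['C'][:3,3])
E
```

```text
clock: 6.6
tool_pos: [469.7, 152.7, 229.4]
tool_rot: [0.033, 0.706, 0.033, -0.706]
force: [-0.7, -0.4, -0.4]
width: 31.1
clock: 7.85
tool_pos: [469.8, 150.2, 229.3]
tool_rot: [-0.032, -0.706, -0.032, 0.706]
force: [-0.3, 0.0, -1.6]
width: 31.0
[469.78 150.24 229.27]
[ 0.262938  -0.1409523 -0.6100632] [-0.00052702 -0.00040646  0.00067485 -0.00019462 -0.00183243 -0.00030345] 30.817608694316878
[547.66167926 156.50617261 372.75717329]
```

View pics/w5.png

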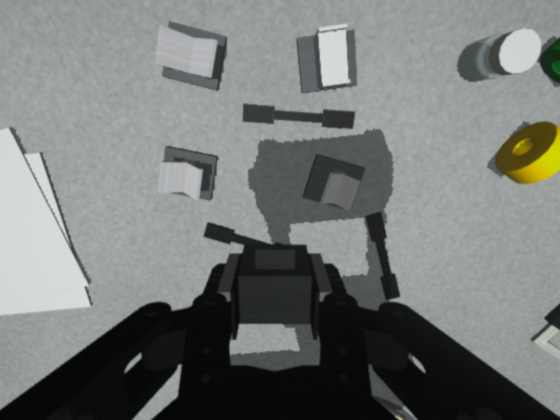

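The wrist picture shows the large cradle at (190,55), the rest at (330,57), the medium cradle at (185,175) and the small cradle at (335,183), all unobstructed.

```bash
cat > crad.py <<'E'
from h import *
import sys
def meas(n,only=None):
    g=load(n); P=pts(g); 
    G=dict(rest=(592,101,24),large=(588,246,20),med=(461,244,20),small=(466,76,20))
    for nm,(x,y,zc) in G.items():
        if only and nm not in only: continue
        near=(np.abs(P[...,0]-x)<50)&(np.abs(P[...,1]-y)<50)&(g['d']>0)
        tab=np.median(P[...,2][near&(P[...,2]<5)])
        for lab,lo in (('foot',5),('V',zc)):
            m=(near&(P[...,2]-tab>lo)&(P[...,2]<80)).astype(np.uint8)
            k,l,st,c=cv2.connectedComponentsWithStats(m)
            if k<2: continue
            i=1+np.argmax(st[1:,4]); Q=P[l==i]
            r=cv2.minAreaRect(Q[:,:2].astype(np.float32))
            print(nm,lab,'c',np.round(r[0],1),'size',np.round(r[1],1),'ang',round(r[2],2),'zmax',np.percentile(Q[:,2],98).round(1),'tab',tab.round(1),len(Q))
if __name__=='__main__': meas(sys.argv[1],sys.argv[2:])
E
python3 crad.py w5; python3 crad.py top0
```

```text
rest foot c [598.1 105.5] size [54.  60.1] ang 12.53 zmax 51.0 tab 0.8 3363
rest V c [598.2 105.6] size [50.4 26.5] ang 12.58 zmax 51.4 tab 0.8 1796
large foot c [590.2 246.4] size [60.1 54.1] ang 81.63 zmax 40.3 tab 0.9 3530
large V c [592.5 262.5] size [24.3 34.2] ang 80.87 zmax 40.8 tab 0.9 1088
med foot c [463.7 250.9] size [60.1 54.2] ang 84.04 zmax 44.8 tab 0.9 2434
med V c [463.5 251.1] size [44.9 34.7] ang 83.87 zmax 45.1 tab 0.9 1323
small foot c [468.7  79.3] size [60.2 54.2] ang 80.02 zmax 49.2 tab 0.7 2255
small V c [468.6  79.3] size [33.8 34.4] ang 80.04 zmax 49.7 tab 0.7 995
rest foot c [597.3 105.5] size [54.4 60. ] ang 12.59 zmax 50.6 tab 0.0 757
rest V c [597.  105.3] size [50.2 26.4] ang 12.43 zmax 51.6 tab 0.0 368
large foot c [589.5 246.6] size [61.1 54.1] ang 81.64 zmax 39.9 tab 0.0 785
large V c [592. 262.] size [25.2 34.3] ang 80.57 zmax 40.9 tab 0.0 231
med foot c [463.2 250.8] size [60.2 53.9] ang 83.84 zmax 44.7 tab 0.0 809
med V c [463.3 251.3] size [45.2 34. ] ang 83.47 zmax 45.6 tab 0.0 389
small foot c [467.9  79.4] size [60.2 53.9] ang 79.36 zmax 48.6 tab 0.0 756
small V c [467.9  79.4] size [33.1 34.1] ang 80.43 zmax 49.5 tab 0.0 292
```

Sizes match the text (54x60 feet, 50x26 rest, V 34x45/34x34), and the wrist and top views agree within 1 mm. Checking where the collar sits in the hand.

```bash
cat > hand.py <<'E'
from h import *
import sys
def hand(n,w=12):
    g=load(n) 
    C=np.linalg.inv(tool())@g['C']; d=g['d']; v,u=np.mgrid[:d.shape[0],:d.shape[1]]
    p=np.stack([(u-g['K'][0,2])/g['K'][0,0],(v-g['K'][1,2])/g['K'][1,1],np.ones(u.shape)],-1)*d[...,None]
    p=p@C[:3,:3].T+C[:3,3]
    m=(np.abs(p[...,1])<w)&(p[...,0]<30)&(p[...,0]>-60)&(np.abs(p[...,2])<30)&(d>0)
    Q=p[m]; uv=np.argwhere(m)
    # profile along columns at centre
    for uu in (255,275,295):
        for vv in range(235,335,5):
            print(uu,vv,p[vv,uu].round(1))
hand(sys.argv[1])
E
python3 hand.py w5
```

```text
255 235 [229.1 -24.3  78. ]
255 240 [224.2 -24.1  82.8]
255 245 [  5.6  -9.3 -10.1]
255 250 [ 0.4 -9.  -9.7]
255 255 [ 0.7 -9.  -6.8]
255 260 [-0.2 -9.  -4.5]
255 265 [-0.7 -9.  -1.9]
255 270 [-21.6  -7.6 -10.6]
255 275 [-26.3  -7.3 -10.9]
255 280 [-26.6  -7.4  -8.7]
255 285 [-26.6  -7.4  -6.3]
255 290 [-26.9  -7.4  -4.1]
255 295 [-26.7  -7.5  -1.5]
255 300 [-26.8  -7.5   0.9]
255 305 [-25.6  -7.7   4.3]
255 310 [-27.1  -7.6   5.8]
255 315 [-26.7  -7.7   8.6]
255 320 [-25.2  -7.8  12.3]
255 325 [228.8 -26.8 214.9]
255 330 [228.4 -26.9 223.1]
275 235 [228.2   1.3  77.6]
275 240 [228.    1.3  84.5]
275 245 [  3.7   1.1 -10.9]
275 250 [ -0.3   1.1 -10. ]
275 255 [-0.8  1.1 -7.5]
275 260 [-0.6  1.1 -4.7]
275 265 [-0.4  1.1 -1.8]
275 270 [-21.9   1.  -10.8]
275 275 [-25.2   1.  -10.3]
275 280 [-26.7   1.   -8.8]
275 285 [-26.3   1.   -6.1]
275 290 [-26.5   1.   -3.8]
275 295 [-25.8   1.1  -0.9]
275 300 [-26.4   1.1   1.2]
275 305 [-26.6   1.1   3.6]
275 310 [-26.4   1.1   6.3]
275 315 [-26.2   1.1   9. ]
275 320 [-25.8   1.1  11.8]
275 325 [227.9   1.4 214.2]
275 330 [228.6   1.4 223.3]
295 235 [229.7  26.9  78.2]
295 240 [228.4  27.   84.6]
295 245 [  4.7  11.3 -10.5]
295 250 [ -1.4  11.  -10.6]
295 255 [-1.6 11.  -8. ]
295 260 [-3.  11.  -5.9]
295 265 [-4.4 10.9 -3.9]
295 270 [-21.8   9.7 -10.7]
295 275 [-26.2   9.4 -10.8]
295 280 [-26.6   9.5  -8.7]
295 285 [-27.    9.5  -6.6]
295 290 [-26.3   9.6  -3.7]
295 295 [-25.7   9.7  -0.8]
295 300 [-143.5    0.9  -78.1]
295 305 [-26.8   9.7   3.4]
295 310 [-25.8   9.8   6.7]
295 315 [-26.5   9.8   8.7]
295 320 [-27.1   9.8  10.9]
295 325 [228.9  29.6 215. ]
295 330 [229.7  29.8 224.1]
```

```bash
python3 - <<'E'
from h import *
go(598.3,106.2,90,192.5)
E
```

```text
shift [ 0.1393  0.0556 -0.1239] turn [-0.1263  0.     -0.    ]
```

```bash
python3 -m creep '[[[0.01,0.01,-0.02],[-0.02,0,0],0.2],[[0.03,0.02,-0.05],[-0.05,0,0],0.2],[[0.05,0.035,-0.08],[-0.08,0,0],0.2],[[0.08,0.045,-0.105],[-0.11,0,0],0.2],[[0.11,0.0556,-0.1239],[-0.126,0,0],0.2],[[0.13,0.0556,-0.1239],[-0.126,0,0],0.2],[[0.1393,0.0556,-0.1239],[-0.126,0,0],0.2],[[0.1393,0.0556,-0.1239],[-0.126,0,0],0.2],[[0.1393,0.0556,-0.1239],[-0.126,0,0],0.2],[[0.1393,0.0556,-0.1239],[-0.126,0,0],0.2]]' 60
python3 - <<'E'
from h import *
g=grab('wrist'); save(g,'w6'); print(robot.sense()['clock']); go(598.3,106.2,53.5,192.5); g=grab('scene'); save(g,'s6')
cv2.imwrite('pics/s6c.png',cv2.resize(g['im'][160:270,270:430],None,fx=5,fy=5,interpolation=cv2.INTER_CUBIC))
E
```

```text
clock: 9.15
tool_pos: [598.7, 106.4, 90.9]
tool_rot: [0.077, 0.703, 0.077, -0.702]
force: [-0.0, -1.0, -1.6]
width: 31.1
9.2
shift [0.0372 0.0001 0.0003] turn [-0.0003 -0.0011 -0.0001]
```

View pics/w6.png

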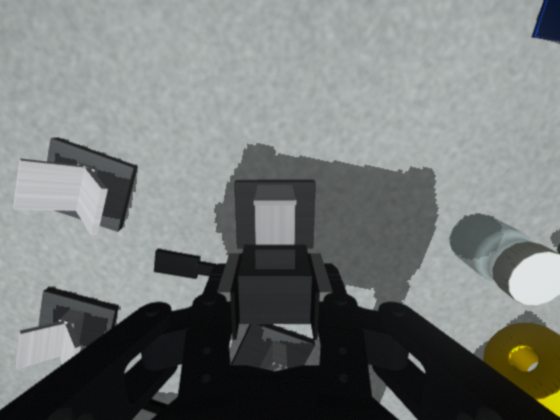

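View pics/s6c.png

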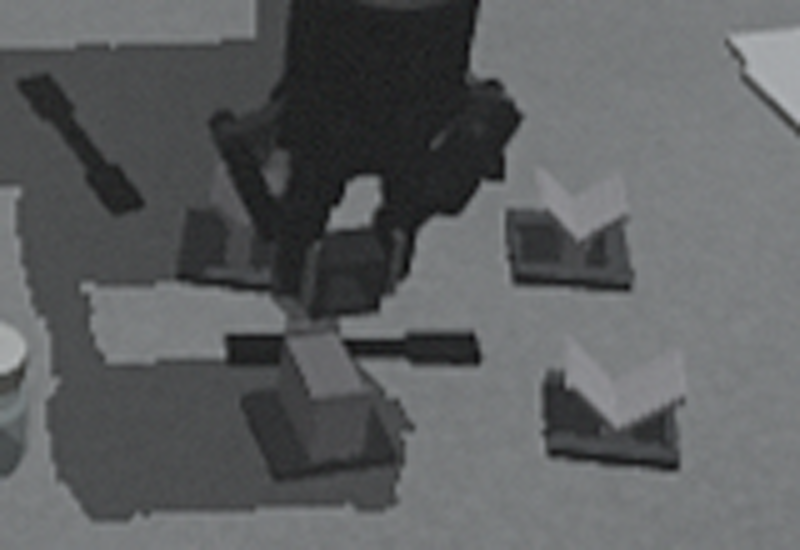

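The wrist picture shows the rest square behind the collar (rest centre u≈275, same as the collar), so it is aligned. Lowering.

```bash
python3 -m creep '[[[0.01,0,0],[0,0,0],0.2],[[0.022,0,0],[0,0,0],0.2],[[0.031,0,0],[0,0,0],0.2],[[0.036,0,0],[0,0,0],0.2],[[0.0375,0,0],[0,0,0],0.2],[[0.0385,0,0],[0,0,0],0.2],[[0.0395,0,0],[0,0,0],0.2],[[0.0395,0,0],[0,0,0],0.2],[[0.0395,0,0],[0,0,0],0.2],[[0.0395,0,0],[0,0,0],0.2]]' 60
python3 - <<'E'
from h import *
s=robot.sense();print(s['tool_pos'],s['force'],s['moment'])
g=grab('wrist'); save(g,'w7')
E
```

```text
clock: 10.5
tool_pos: [598.3, 106.2, 50.6]
tool_rot: [0.077, 0.703, 0.077, -0.703]
force: [0.4, 0.9, 0.9]
width: 31.4
[598.31179449 106.2091608   50.58131475] [0.43040585 0.94298213 0.89199302] [-0.00227765 -0.0045887  -0.01227322]
```

View pics/w7.png

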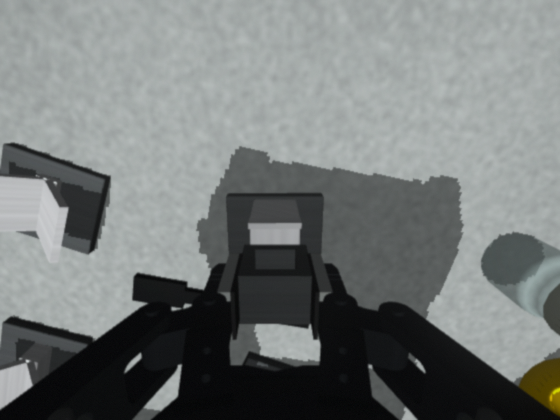

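Force has gone from about -1.4 to +0.9, so the collar is about touching. I go 0.8 mm lower, open and back up.

```bash
python3 -m creep '[[[0.0004,0,0],[0,0,0],0.2],[[0.0008,0,0],[0,0,0],0.2],[[0.0008,0,0],[0,0,0],0.2],[[0.0008,0,0],[0,0,0],0.5],[[0.0008,0,0],[0,0,0],0.7],[[0.0008,0,0],[0,0,0],0.8],[[-0.02,0,0],[0,0,0],0.8],[[-0.06,0,0],[0,0,0],1],[[-0.10,0,0],[0,0,0],1],[[-0.12,0,0],[0,0,0],1]]' 60
python3 - <<'E'
from h import *
g=grab('wrist'); save(g,'w8'); s=robot.sense();print(s['tool_pos'],s['force'],s['width']); go(569.4,-251.1,160,185.3)
P=pts(g); m=(np.abs(P[...,0]-598)<20)&(np.abs(P[...,1]-105)<20)&(P[...,2]>70)&(P[...,2]<85)
r=cv2.minAreaRect(P[m][:,:2].astype(np.float32)); print(r, P[m][:,2].mean())
E
python3 crad.py w8 rest large
```

```text
clock: 11.8
tool_pos: [598.9, 106.3, 172.6]
tool_rot: [0.077, 0.704, 0.077, -0.702]
force: [0.5, 0.6, -0.0]
width: 85.6
[599.72274425 106.34357883 174.45288249] [ 2.36776088 -0.17982668  2.94353314] 85.64041795001407
shift [0.0142 0.3424 0.1069] turn [ 0.1253 -0.0046 -0.0004]
((597.5050659179688, 105.14372253417969), (24.19695281982422, 31.699140548706055), 12.126456260681152) 76.59809682054019
rest foot c [598.6 105.6] size [53.1 60.2] ang 12.49 zmax 77.8 tab 0.8 3601
rest V c [598.2 105.4] size [50.7 32. ] ang 11.88 zmax 77.9 tab 0.8 2159
large foot c [590.2 246.5] size [60.1 54.8] ang 81.68 zmax 40.3 tab 0.9 3875
large V c [592.6 262.3] size [24.2 35. ] ang 83.32 zmax 40.6 tab 0.9 1246
```

View pics/w8.png

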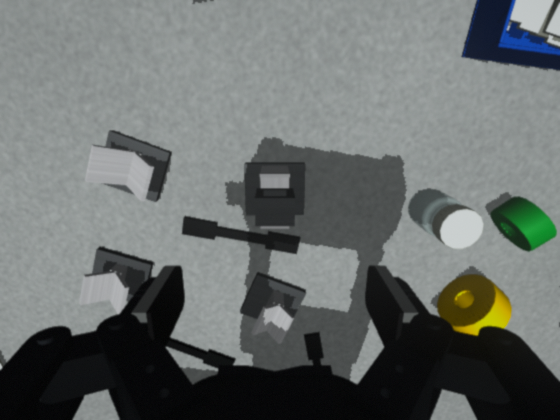

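The collar stands on the rest at (597.5,105.1), yaw 12.1° (rest at (598.2,105.5), 12.5°), top face 76.6. Now the medium disc.

```bash
python3 -m creep '[[[-0.015,0.03,0.01],[0.01,0,0],1],[[-0.015,0.08,0.025],[0.03,0,0],1],[[-0.015,0.13,0.04],[0.05,0,0],1],[[-0.015,0.18,0.056],[0.07,0,0],1],[[-0.015,0.23,0.072],[0.09,0,0],1],[[-0.015,0.28,0.088],[0.11,0,0],1],[[-0.015,0.32,0.1],[0.125,0,0],1],[[-0.01,0.342,0.107],[0.125,0,0],1],[[-0.005,0.342,0.107],[0.125,0,0],1],[[-0.005,0.342,0.107],[0.125,0,0],1]]'
python3 - <<'E'
from h import *
g=grab('wrist'); save(g,'w9'); s=robot.sense();print(s['tool_pos'],s['force'],np.abs(s['qvel']).max()); go(569.2,-251.3,81,185.3)
E
python3 bar.py w9
```

```text
clock: 13.1
tool_pos: [567.4, -249.5, 174.6]
tool_rot: [-0.033, -0.706, -0.033, 0.707]
force: [-0.4, 1.3, -0.2]
width: 85.2
[ 567.63815743 -249.4416672   175.05271713] [-0.26583542  0.00791316  1.05569827] 0.007810136988088869
shift [ 0.094   0.0021 -0.0015] turn [0.0015 0.0008 0.0009]
12 264 291 697.7 -239.7 108.4 110.7 -247.7 -231.7
16 263 292 695.7 -239.9 108.0 110.7 -248.5 -231.2
20 257 297 691.2 -240.0 118.7 119.7 -251.1 -228.8
24 257 298 689.3 -240.5 118.7 120.3 -251.9 -228.9
28 257 298 687.3 -240.7 118.8 120.6 -252.2 -229.1
32 257 298 685.3 -240.9 118.8 119.9 -252.4 -229.2
36 257 298 683.3 -241.1 118.8 120.0 -252.6 -229.5
40 257 298 681.2 -241.3 118.8 120.3 -252.9 -229.7
44 257 298 679.2 -241.3 118.6 120.8 -253.1 -229.7
48 257 298 677.2 -241.6 118.5 119.9 -253.4 -229.9
52 257 297 675.1 -241.6 118.7 119.9 -252.9 -230.0
56 257 297 673.0 -241.8 118.8 120.2 -253.3 -230.2
60 257 297 670.9 -242.0 118.8 120.7 -253.5 -230.4
64 258 296 669.0 -242.4 117.3 119.8 -253.3 -230.9
68 260 294 668.4 -242.3 102.5 107.9 -253.3 -231.2
72 262 292 667.0 -242.5 92.9 106.6 -253.2 -231.6
76 268 286 663
[... 858 characters left out ...]
 621.8 -246.4 105.4 108.4 -252.2 -240.8
148 254 297 616.6 -246.2 85.7 107.5 -263.1 -229.9
152 234 318 615.2 -246.8 96.2 108.1 -276.3 -217.2
156 231 322 614.9 -247.1 112.4 114.7 -278.4 -215.9
160 232 322 613.9 -247.5 122.4 128.8 -279.2 -217.7
164 232 321 611.5 -247.4 123.1 129.6 -277.5 -217.8
168 232 321 609.0 -247.6 123.2 129.8 -277.8 -217.9
172 232 321 606.5 -248.2 123.0 129.8 -278.4 -218.1
176 232 321 603.9 -248.1 123.0 129.7 -278.5 -217.8
180 232 321 601.3 -248.3 122.9 129.4 -280.1 -217.5
184 233 320 598.8 -248.6 123.3 129.0 -278.6 -219.3
188 233 320 596.2 -248.8 123.2 129.2 -279.1 -219.4
192 235 318 593.8 -249.2 123.7 129.5 -277.6 -221.2
196 243 311 591.6 -249.6 125.5 129.3 -272.1 -227.5
```

View pics/w9.png

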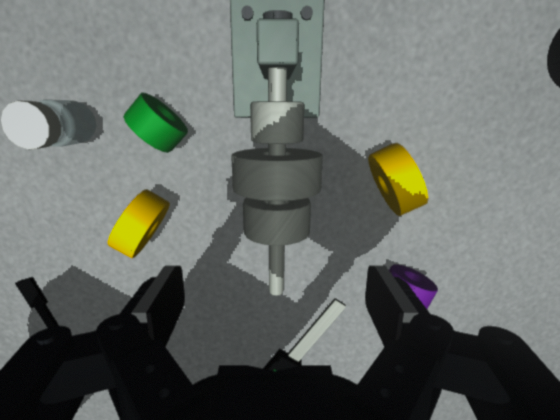

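The picture shows the medium disc at (277,220), centred below the gripper, and the bar tip at (277,293). Descend and grip.

```bash
python3 -m creep '[[[0.03,0.0015,-0.001],[0,0,0],1],[[0.065,0.0017,-0.0015],[0,0,0],1],[[0.088,0.0017,-0.0015],[0,0,0],1],[[0.094,0.0017,-0.0015],[0,0,0],1],[[0.094,0.0017,-0.0015],[0,0,0],0.65],[[0.094,0.0017,-0.0015],[0,0,0],0.5],[[0.094,0.0017,-0.0015],[0,0,0],0.4],[[0.094,0.0017,-0.0015],[0,0,0],0.4],[[0.094,0.0017,-0.0015],[0,0,0],0.4],[[0.094,0.0017,-0.0015],[0,0,0],0.4]]' 90
python3 - <<'E'
from h import *
g=grab('wrist'); save(g,'w10'); s=robot.sense();print(s['tool_pos'],s['force'],s['moment'],s['width'])
E
```

```text
clock: 14.4
tool_pos: [570.0, -252.3, 83.2]
tool_rot: [0.033, 0.707, 0.033, -0.706]
force: [-2.5, 4.4, 12.0]
width: 48.0
[ 569.96844231 -252.32760346   83.19406785] [-1.57805979  4.81285119 10.8118194 ] [0.75024943 0.2999579  0.02232577] 47.56030115471787
```

View pics/w10.png

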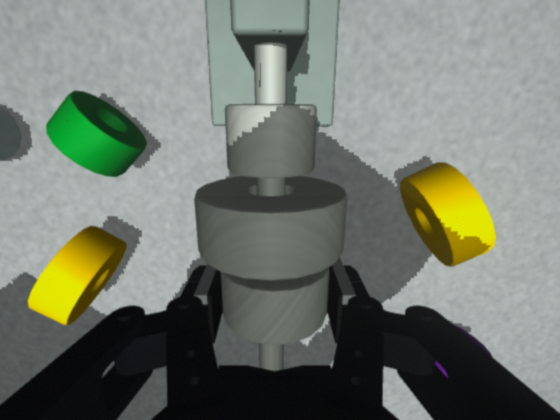

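```bash
python3 -m creep '[[[-0.002,0,0],[0,0,0],0.4],[[-0.003,0,0],[0,0,0],0.4],[[-0.003,0,0.005],[0,0,0],0.4],[[-0.003,0,0.02],[0,0,0],0.4],[[-0.003,0,0.035],[0,0,0],0.4],[[-0.003,0,0.05],[0,0,0],0.4],[[-0.003,0,0.065],[0,0,0],0.4],[[-0.003,0,0.08],[0,0,0],0.4],[[-0.003,0,0.095],[0,0,0],0.4],[[-0.003,0,0.1],[0,0,0],0.4]]' 90
python3 - <<'E'
from h import *
g=grab('wrist'); save(g,'w11'); s=robot.sense();print(s['tool_pos'],s['force'],s['moment'],s['width'])
E
python3 hand.py w11 | awk '$1==275'
```

```text
clock: 15.7
tool_pos: [468.7, -261.7, 84.5]
tool_rot: [-0.033, -0.706, -0.033, 0.706]
force: [0.1, -0.2, -3.4]
width: 47.5
[ 468.69039521 -261.73667625   84.51084237] [-0.52933446 -0.31136095 -2.66170556] [-0.00203243  0.02602212 -0.00745269] 48.03525369392754
275 235 [82.9  1.1 16.7]
275 240 [ 10.   1. -11.]
275 245 [  2.6   1.  -11.5]
275 250 [ -1.9   1.  -10.8]
275 255 [-4.2  1.  -9.2]
275 260 [-2.8  1.  -5.8]
275 265 [-3.6  1.  -3.5]
275 270 [-2.4  1.  -0.1]
275 275 [-26.9   1.  -11.2]
275 280 [-30.3   1.  -10.9]
275 285 [-35.2   1.  -11.6]
275 290 [-37.6   1.  -10.9]
275 295 [-38.9   1.   -9.5]
275 300 [-38.1   1.   -6.8]
275 305 [-38.7   1.   -4.9]
275 310 [-38.4   1.   -2.4]
275 315 [-38.7   1.   -0.3]
275 320 [-38.8   1.    1.9]
275 325 [-39.1   1.    4. ]
275 330 [-37.9   1.    7.4]
```

View pics/w11.png

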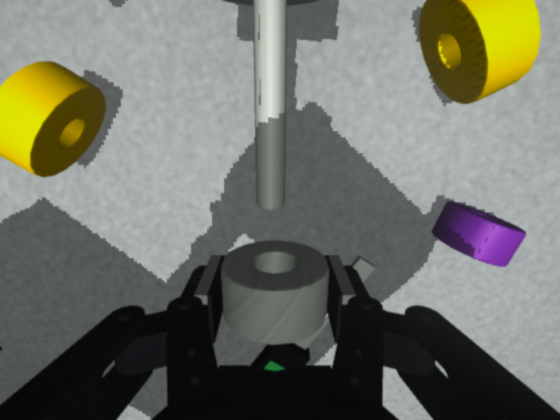

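The picture shows the medium disc held square at (275,290), clear of the bar end at (270,200). Carry it to the medium cradle.

```bash
python3 - <<'E'
from h import *
go(465.2,251.3,90,173.9)
E
python3 -m creep '[[[-0.03,0,0],[0,0,0],0.4],[[-0.08,-0.02,0],[0,0,0],0.4],[[-0.1,-0.07,0],[0.03,0,0],0.4],[[-0.1,-0.13,-0.006],[0.06,0,0],0.4],[[-0.1,-0.19,-0.012],[0.09,0,0],0.4],[[-0.1,-0.25,-0.018],[0.12,0,0],0.4],[[-0.1,-0.31,-0.025],[0.15,0,0],0.4],[[-0.1,-0.37,-0.032],[0.18,0,0],0.4],[[-0.1,-0.43,-0.04],[0.199,0,0],0.4],[[-0.1,-0.48,-0.042],[0.199,0,0],0.4]]' 90
python3 - <<'E'
from h import *
go(465.2,251.3,95,173.9)
E
```

```text
shift [-0.0054 -0.5112 -0.0438] turn [0.1988 0.0004 0.0002]
clock: 17.0
tool_pos: [467.4, 222.9, 184.7]
tool_rot: [-0.038, 0.706, -0.037, -0.706]
force: [1.2, -0.2, -3.5]
width: 47.6
shift [ 0.0897 -0.028   0.0052] turn [ 0.0009 -0.001   0.0006]
```

```bash
python3 -m creep '[[[0.005,-0.015,0.002],[0,0,0],0.4],[[0.03,-0.028,0.0044],[0,0,0],0.4],[[0.06,-0.031,0.0044],[0,0,0],0.4],[[0.085,-0.031,0.0044],[0,0,0],0.4],[[0.09,-0.031,0.0044],[0,0,0],0.4],[[0.09,-0.031,0.0044],[0,0,0],0.4],[[0.09,-0.031,0.0044],[0,0,0],0.4],[[0.09,-0.031,0.0044],[0,0,0],0.4],[[0.09,-0.031,0.0044],[0,0,0],0.4],[[0.09,-0.031,0.0044],[0,0,0],0.4]]' 90
python3 - <<'E'
from h import *
g=grab('wrist'); save(g,'w12'); s=robot.sense();print(s['tool_pos'],s['force'],s['moment'],s['width'])
go(465.2,251.3,49,173.9)
g=grab('scene'); save(g,'s12')
cv2.imwrite('pics/s12c.png',cv2.resize(g['im'][140:270,290:450],None,fx=5,fy=4.6,interpolation=cv2.INTER_CUBIC))
E
python3 hand.py w12 | awk '$1==275'
```

```text
clock: 18.25
tool_pos: [466.1, 251.5, 94.7]
tool_rot: [-0.038, 0.706, -0.037, -0.706]
force: [0.1, 0.2, -3.4]
width: 47.7
[466.05732621 251.50906254  94.60567035] [ 0.31384836  0.1251003  -3.45993375] [-0.02128173  0.0009239   0.02664571] 47.868499701163664
shift [0.0456 0.0003 0.0008] turn [ 0.0003 -0.0002  0.0001]
275 235 [68.6  1.1 10.6]
275 240 [  9.4   1.  -11.3]
275 245 [  3.5   1.  -11.2]
275 250 [ -3.3   1.  -11.6]
275 255 [-3.9  1.  -9.2]
275 260 [-3.9  1.  -6.5]
275 265 [-2.9  1.  -3.2]
275 270 [-4.7  1.  -1.4]
275 275 [-26.6   1.  -11.2]
275 280 [-30.4   1.  -11.1]
275 285 [-34.7   1.  -11.4]
275 290 [-37.2   1.  -10.7]
275 295 [-38.9   1.   -9.6]
275 300 [-39.1   1.   -7.5]
275 305 [-38.5   1.   -4.8]
275 310 [-38.2   1.   -2.4]
275 315 [-38.3   1.   -0.1]
275 320 [-38.4   1.    2.1]
275 325 [-38.5   1.    4.4]
275 330 [-38.8   1.    6.6]
```

View pics/w12.png

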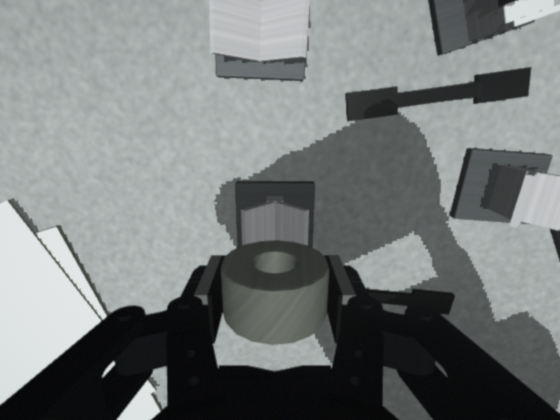

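View pics/s12c.png

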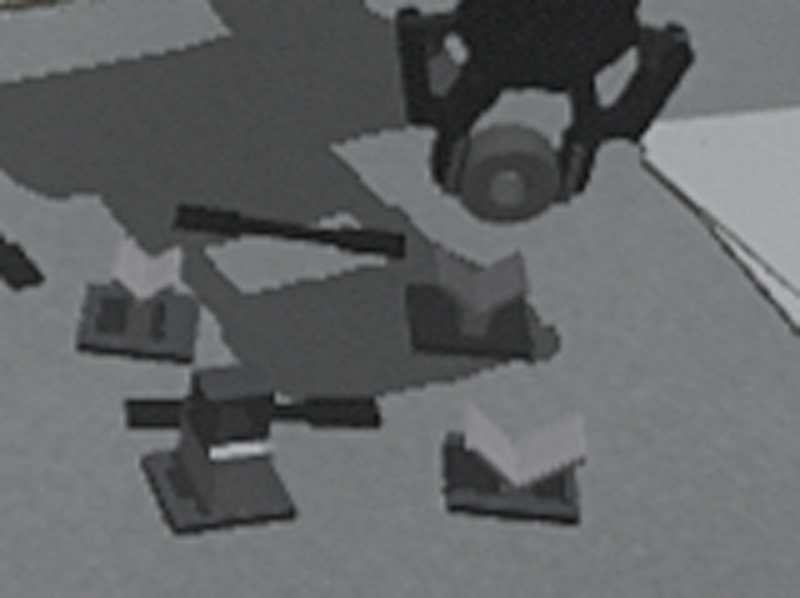

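The wrist picture shows the cradle (u 236–314, centre 275) right in line with the disc (centre 276), and its edges vertical. Lowering.

```bash
python3 -m creep '[[[0.01,0,0.0008],[0,0,0],0.4],[[0.025,0,0.0008],[0,0,0],0.4],[[0.038,0,0.0008],[0,0,0],0.4],[[0.043,0,0.0008],[0,0,0],0.4],[[0.045,0,0.0008],[0,0,0],0.4],[[0.046,0,0.0008],[0,0,0],0.4],[[0.047,0,0.0008],[0,0,0],0.4],[[0.0475,0,0.0008],[0,0,0],0.4],[[0.0475,0,0.0008],[0,0,0],0.4],[[0.0475,0,0.0008],[0,0,0],0.4]]' 90
python3 - <<'E'
from h import *
s=robot.sense();print(s['tool_pos'],s['force'],s['moment'])
E
```

```text
clock: 19.6
tool_pos: [465.5, 251.7, 47.4]
tool_rot: [-0.038, 0.706, -0.037, -0.706]
force: [-2.1, -0.5, 5.8]
width: 47.8
[465.50646145 251.67275241  47.44097869] [-2.06875914 -0.49284637  5.78528195] [ 0.08530576  0.18784232 -0.01649493]
```

Contact (about 9 N). Release and rise.

```bash
python3 -m creep '[[[0.0003,0,0],[0,0,0],0.45],[[0.0003,0,0],[0,0,0],0.6],[[0.0003,0,0],[0,0,0],0.8],[[0.0003,0,0],[0,0,0],0.9],[[-0.003,0,0],[0,0,0],0.95],[[-0.02,0,0],[0,0,0],1],[[-0.06,0,0],[0,0,0],1],[[-0.10,0,0],[0,0,0],1],[[-0.13,0,0],[0,0,0],1],[[-0.135,0,0],[0,0,0],1]]' 90
cat > disc.py <<'E'
from h import *
import sys
n,x,y,r=sys.argv[1],float(sys.argv[2]),float(sys.argv[3]),float(sys.argv[4])
g=load(n);P=pts(g)
m=(np.abs(P[...,0]-x)<35)&(np.abs(P[...,1]-y)<40)&(P[...,2]>60)&(P[...,2]<100)&(g['d']>0)
Q=P[m]; rr=cv2.minAreaRect(Q[:,:2].astype(np.float32)); print('upper half rect',rr,'top',np.percentile(Q[:,2],98))
E
python3 - <<'E'
from h import *
g=grab('wrist'); save(g,'w13'); s=robot.sense();print(s['tool_pos'],s['force'],s['width'])
E
python3 disc.py w13 463.5 251 25; python3 crad.py w13 med
```

```text
clock: 20.85
tool_pos: [466.1, 251.9, 184.1]
tool_rot: [-0.038, 0.707, -0.037, -0.705]
force: [1.0, -0.6, -1.2]
width: 85.2
[465.76246508 251.79663098 183.42644702] [-0.53426891  0.61161625  0.8110173 ] 85.40723975984187
upper half rect ((464.24920654296875, 250.7101287841797), (49.29275894165039, 26.140159606933594), 84.05231475830078) top 86.34566919277871
med foot c [468.5 250.6] size [60.1 44.8] ang 83.95 zmax 79.5 tab 0.8 2310
med V c [466.1 250.5] size [49.3 29.6] ang 84.32 zmax 79.7 tab 0.8 1355
```

View pics/w13.png

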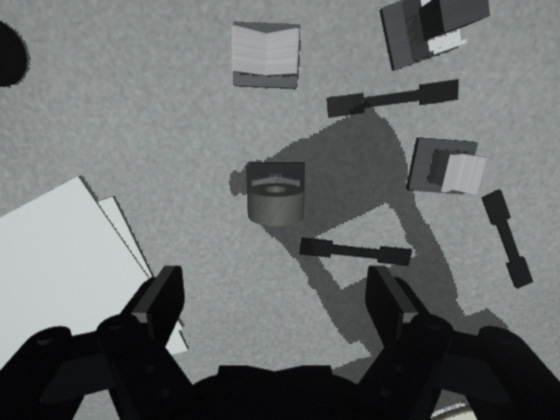

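The medium disc lies at (464.2,250.7), yaw 84.05° across (cradle (463.5,251.0), 84.0°), top 85–86. Now the large disc.

```bash
python3 - <<'E'
from h import *
go(603,-248.4,185,185.3)
E
```

```text
shift [-0.0017  0.4828 -0.1895] turn [-0.1987 -0.0023  0.0009]
```

```bash
python3 -m creep '[[[0,0.02,-0.008],[-0.01,0,0],1],[[0,0.07,-0.028],[-0.03,0,0],1],[[0,0.125,-0.05],[-0.06,0,0],1],[[0,0.18,-0.07],[-0.08,0,0],1],[[0,0.235,-0.092],[-0.1,0,0],1],[[0,0.29,-0.114],[-0.13,0,0],1],[[0,0.345,-0.135],[-0.16,0,0],1],[[0,0.4,-0.157],[-0.18,0,0],1],[[0,0.45,-0.177],[-0.199,0,0],1],[[0,0.483,-0.1895],[-0.199,0,0],1]]'
python3 -m creep '[[[0,0,0],[0,0,0],1],[[0,0,0],[0,0,0],1],[[0,0,0],[0,0,0],1],[[0,0,0],[0,0,0],1],[[0,0,0],[0,0,0],1],[[0,0,0],[0,0,0],1],[[0,0,0],[0,0,0],1],[[0,0,0],[0,0,0],1],[[0,0,0],[0,0,0],1],[[0,0,0],[0,0,0],1]]'
python3 - <<'E'
from h import *
g=grab('wrist'); save(g,'w14'); s=robot.sense();print(s['tool_pos'],s['force'],s['width'])
go(603,-248.3,75,185.3)
E
python3 bar.py w14 | awk '{print $1,$4,$5,$7}' | sed -n 20,50p
```

```text
clock: 22.15
tool_pos: [602.3, -251.1, 180.4]
tool_rot: [-0.032, -0.706, -0.033, 0.707]
force: [0.2, 0.7, -0.8]
width: 85.3
clock: 23.4
tool_pos: [602.5, -248.8, 182.0]
tool_rot: [0.033, 0.706, 0.033, -0.706]
force: [-0.8, 0.3, 0.2]
width: 85.6
[ 602.46176527 -248.83393273  181.97756333] [-0.59387862  0.18070731 -0.38674817] 85.615161289442
shift [ 0.107  -0.0005 -0.0006] turn [ 0.0003  0.     -0.    ]
156 648.3 -243.9 113.7
160 645.8 -244.5 115.2
164 643.1 -244.8 115.3
168 640.3 -245.0 115.7
172 637.6 -245.6 115.4
176 634.7 -245.5 116.1
180 631.9 -245.8 115.3
184 629.0 -246.1 115.2
188 626.3 -246.3 115.4
192 619.0 -246.5 115.2
196 615.7 -247.2 107.4
```

View pics/w14.png

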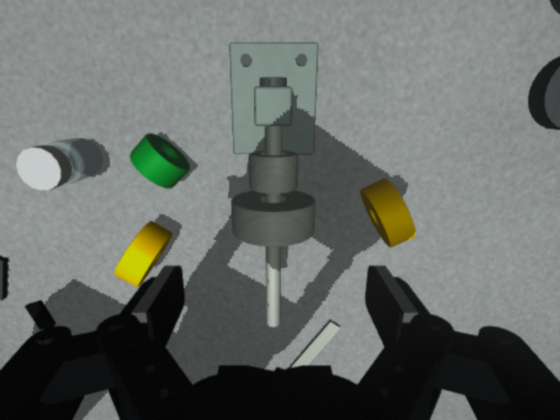

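The picture shows the large disc at (274,217), centred, with the small disc behind it at (274,172). Descend and grip.

```bash
python3 -m creep '[[[0.03,0,-0.0006],[0,0,0],1],[[0.07,0,-0.0006],[0,0,0],1],[[0.098,0,-0.0006],[0,0,0],1],[[0.107,0,-0.0006],[0,0,0],1],[[0.107,0,-0.0006],[0,0,0],0.9],[[0.107,0,-0.0006],[0,0,0],0.7],[[0.107,0,-0.0006],[0,0,0],0.55],[[0.107,0,-0.0006],[0,0,0],0.55],[[0.107,0,-0.0006],[0,0,0],0.55],[[0.107,0,-0.0006],[0,0,0],0.55]]' 110
python3 - <<'E'
from h import *
g=grab('wrist'); save(g,'w15'); s=robot.sense();print(s['tool_pos'],s['force'],s['moment'],s['width'])
E
```

```text
clock: 24.7
tool_pos: [603.8, -249.1, 77.2]
tool_rot: [0.033, 0.707, 0.032, -0.706]
force: [-4.8, 2.2, 12.4]
width: 62.1
[ 603.75081939 -249.09680287   77.26189068] [-4.81900459  1.94523151 11.92914606] [0.36812703 0.62320167 0.02594951] 61.76074366466844
```

View pics/w15.png

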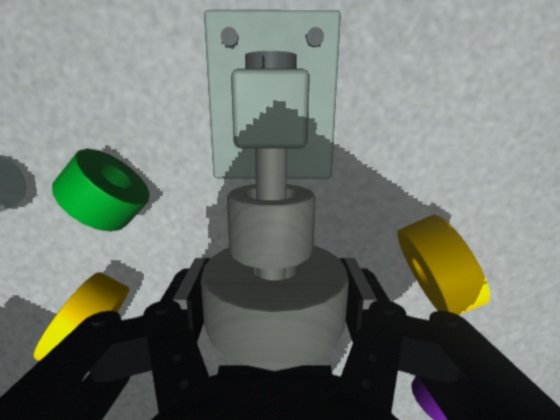

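```bash
python3 -m creep '[[[-0.003,0,0],[0,0,0],0.55],[[-0.006,0,0],[0,0,0],0.55],[[-0.006,0,0.004],[0,0,0],0.55],[[-0.006,0,0.016],[0,0,0],0.55],[[-0.006,0,0.032],[0,0,0],0.55],[[-0.006,0,0.05],[0,0,0],0.55],[[-0.006,0,0.07],[0,0,0],0.55],[[-0.006,0,0.09],[0,0,0],0.55],[[-0.006,0,0.11],[0,0,0],0.55],[[-0.006,0,0.13],[0,0,0],0.55]]' 110
python3 - <<'E'
from h import *
g=grab('wrist'); save(g,'w16'); s=robot.sense();print(s['tool_pos'],s['force'],s['moment'],s['width'])
E
python3 hand.py w16 | awk '$1==275'
```

```text
clock: 26.0
tool_pos: [472.1, -260.7, 80.9]
tool_rot: [-0.033, -0.706, -0.033, 0.706]
force: [0.6, 1.0, -6.7]
width: 61.4
[ 469.55838151 -260.29487434   80.72134351] [-4.01172488  0.51031316 -6.10505494] [ 6.78267905e-02  2.12768013e-01 -1.95534845e-04] 61.6586801246946
275 235 [80.1  1.9 13. ]
275 240 [  8.6   1.7 -14. ]
275 245 [  3.4   1.7 -13.5]
275 250 [ -2.    1.7 -13.2]
275 255 [ -8.5   1.7 -13.7]
275 260 [-11.1   1.7 -12.4]
275 265 [-10.2   1.7  -9.3]
275 270 [-9.6  1.7 -6.3]
275 275 [-9.4  1.7 -3.5]
275 280 [-143.9    1.3  -80.3]
275 285 [-34.9   1.6 -13.7]
275 290 [-38.9   1.6 -13.9]
275 295 [-42.4   1.6 -14. ]
275 300 [-44.3   1.6 -13.1]
275 305 [-47.7   1.6 -13.4]
275 310 [-50.9   1.6 -13.6]
275 315 [-51.1   1.6 -11.7]
275 320 [-51.5   1.6 -10. ]
275 325 [-50.5   1.6  -7.1]
275 330 [-52.5   1.6  -6.6]
```

View pics/w16.png

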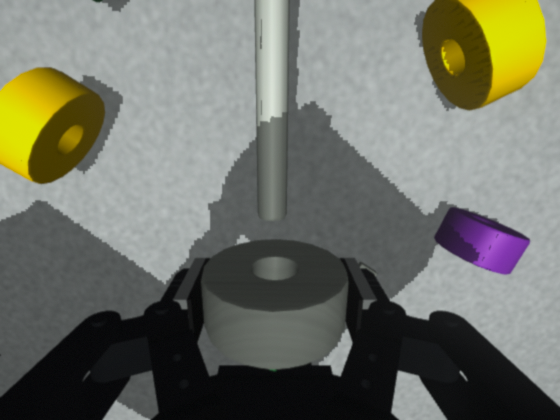

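The picture shows the large disc held square, clear of the bar tip at (272,215). Carry it to the widest cradle.

```bash
python3 - <<'E'
from h import *
go(590.5,246.8,180,171.7)
E
```

```text
shift [-0.0989 -0.4939 -0.167 ] turn [0.2373 0.0027 0.0012]
```

```bash
python3 -m creep '[[[-0.03,0,0],[0,0,0],0.55],[[-0.07,-0.01,-0.002],[0.01,0,0],0.55],[[-0.1,-0.05,-0.015],[0.03,0,0],0.55],[[-0.1,-0.1,-0.03],[0.06,0,0],0.55],[[-0.1,-0.15,-0.048],[0.09,0,0],0.55],[[-0.1,-0.2,-0.066],[0.12,0,0],0.55],[[-0.1,-0.25,-0.084],[0.15,0,0],0.55],[[-0.1,-0.3,-0.1],[0.18,0,0],0.55],[[-0.1,-0.35,-0.118],[0.21,0,0],0.55],[[-0.1,-0.4,-0.136],[0.237,0,0],0.55]]' 110
python3 -m creep '[[[0,-0.015,0.001],[0,0,0],0.55],[[0,-0.035,0.003],[0,0,0],0.55],[[0,-0.06,0.005],[0,0,0],0.55],[[0,-0.07,0.006],[0,0,0],0.55],[[0,-0.07,0.006],[0,0,0],0.55],[[0,-0.07,0.006],[0,0,0],0.55],[[0,-0.07,0.006],[0,0,0],0.55],[[0,-0.07,0.006],[0,0,0],0.55],[[0,-0.07,0.006],[0,0,0],0.55],[[0,-0.07,0.006],[0,0,0],0.55]]' 110
python3 - <<'E'
from h import *
g=grab('wrist'); save(g,'w17'); s=robot.sense();print(s['tool_pos'],s['force'],s['qvel'].round(3),s['width'])
go(590,246.8,90,171.7)
E
python3 hand.py w17 | awk '$1==275'
```

```text
clock: 27.3
tool_pos: [571.5, 151.4, 180.8]
tool_rot: [0.051, -0.705, 0.051, 0.705]
force: [0.7, -0.7, -5.4]
width: 61.6
clock: 28.55
tool_pos: [576.1, 220.1, 181.0]
tool_rot: [0.051, -0.705, 0.051, 0.705]
force: [0.3, 0.5, -6.6]
width: 61.6
[576.09460515 220.18126505 180.97313752] [ 0.57677023 -0.82615192 -5.30433176] [ 0.001 -0.001  0.001  0.    -0.001 -0.001] 61.78535615118593
shift [ 0.091  -0.0283 -0.0099] turn [ 0.0006 -0.     -0.    ]
275 235 [180.    1.3  57.3]
275 240 [  9.2   1.1 -11.5]
275 245 [  2.6   1.1 -11.6]
275 250 [ -3.4   1.1 -11.7]
275 255 [ -8.4   1.1 -11.5]
275 260 [-9.8  1.1 -9.5]
275 265 [-9.4  1.1 -6.7]
275 270 [-8.7  1.1 -3.7]
275 275 [-9.9  1.1 -1.7]
275 280 [-30.4   1.1 -11.1]
275 285 [-34.9   1.1 -11.6]
275 290 [-39.1   1.1 -12. ]
275 295 [-41.    1.1 -11.1]
275 300 [-43.8   1.1 -10.8]
275 305 [-47.5   1.1 -11.2]
275 310 [-50.4   1.1 -11.2]
275 315 [-51.3   1.1  -9.8]
275 320 [-50.5   1.1  -7.2]
275 325 [-51.9   1.1  -6.2]
275 330 [-50.7   1.1  -3.2]
```

```bash
python3 - <<'E'
from h import *
go(591.8,246.8,90,171.7)
E
```

```text
shift [ 0.091  -0.0286 -0.0117] turn [ 0.0006 -0.     -0.    ]
```

```bash
python3 -m creep '[[[0.01,-0.015,-0.006],[0,0,0],0.55],[[0.03,-0.0286,-0.0117],[0,0,0],0.55],[[0.06,-0.0286,-0.0117],[0,0,0],0.55],[[0.08,-0.0286,-0.0117],[0,0,0],0.55],[[0.09,-0.0286,-0.0117],[0,0,0],0.55],[[0.09,-0.0286,-0.0117],[0,0,0],0.55],[[0.09,-0.0286,-0.0117],[0,0,0],0.55],[[0.09,-0.0286,-0.0117],[0,0,0],0.55],[[0.09,-0.0286,-0.0117],[0,0,0],0.55],[[0.09,-0.0286,-0.0117],[0,0,0],0.55]]' 110
python3 - <<'E'
from h import *
g=grab('wrist'); save(g,'w18'); s=robot.sense();print(s['tool_pos'],s['force'],s['width'])
go(591.8,246.8,44,171.7)
g=grab('scene'); save(g,'s18')
cv2.imwrite('pics/s18c.png',cv2.resize(g['im'][140:270,290:450],None,fx=5,fy=4.6,interpolation=cv2.INTER_CUBIC))
E
```

```text
clock: 29.85
tool_pos: [591.9, 246.9, 91.3]
tool_rot: [-0.051, 0.705, -0.051, -0.705]
force: [0.8, 0.6, -5.7]
width: 61.9
[591.8394543  246.84478502  91.16090817] [-0.34077006 -0.43420564 -5.9842632 ] 61.45075185532558
shift [0.0472 0.0001 0.    ] turn [ 0.0006 -0.0002  0.0001]
```

View pics/w18.png

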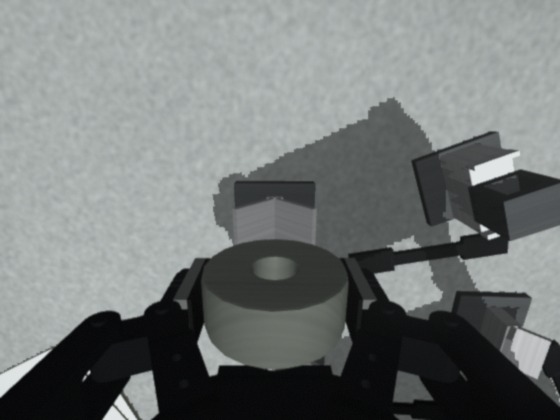

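View pics/s18c.png

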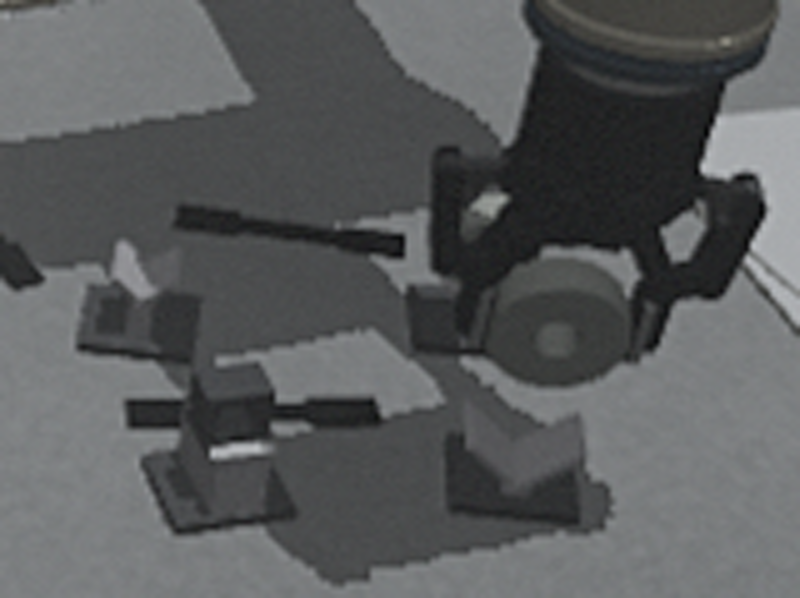

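The wrist view shows the cradle (u 235–315) centred at 275 under the disc (275), edges parallel. Lower.

```bash
python3 -m creep '[[[0.01,0,0],[0,0,0],0.55],[[0.025,0,0],[0,0,0],0.55],[[0.039,0,0],[0,0,0],0.55],[[0.0455,0,0],[0,0,0],0.55],[[0.047,0,0],[0,0,0],0.55],[[0.048,0,0],[0,0,0],0.55],[[0.049,0,0],[0,0,0],0.55],[[0.0495,0,0],[0,0,0],0.55],[[0.0495,0,0],[0,0,0],0.55],[[0.0495,0,0],[0,0,0],0.55]]' 110
python3 - <<'E'
from h import *
s=robot.sense();print(s['tool_pos'],s['force'],s['moment'])
E
```

```text
clock: 31.2
tool_pos: [591.9, 246.9, 41.6]
tool_rot: [-0.051, 0.705, -0.051, -0.705]
force: [1.1, -0.1, -4.5]
width: 61.8
[591.87944572 246.88233901  41.61920531] [ 1.12475783 -0.06806897 -4.50925347] [ 0.0574276  -0.05303699  0.02414308]
```

Barely touching yet; I go 1.5 mm lower in small steps.

```bash
python3 -m creep '[[[0.0003,0,0],[0,0,0],0.55],[[0.0006,0,0],[0,0,0],0.55],[[0.0009,0,0],[0,0,0],0.55],[[0.0012,0,0],[0,0,0],0.55],[[0.0015,0,0],[0,0,0],0.55],[[0.0015,0,0],[0,0,0],0.55],[[0.0015,0,0],[0,0,0],0.55],[[0.0015,0,0],[0,0,0],0.55],[[0.0015,0,0],[0,0,0],0.55],[[0.0015,0,0],[0,0,0],0.55]]' 110
python3 - <<'E'
from h import *
s=robot.sense();print(s['tool_pos'],s['force'],s['moment'])
E
```

```text
clock: 32.45
tool_pos: [592.1, 247.0, 41.1]
tool_rot: [-0.051, 0.706, -0.051, -0.705]
force: [-4.8, -2.2, 14.9]
width: 61.1
[592.1284289  246.96079196  41.14028588] [-4.8494442  -2.21616778 14.92270201] [0.00239705 0.79300085 0.0935827 ]
```

Firm contact. Release.

```bash
python3 -m creep '[[[-0.0006,0,0],[0,0,0],0.55],[[-0.0006,0,0],[0,0,0],0.75],[[-0.0006,0,0],[0,0,0],0.9],[[-0.0006,0,0],[0,0,0],1],[[-0.003,0,0],[0,0,0],1],[[-0.02,0,0],[0,0,0],1],[[-0.06,0,0],[0,0,0],1],[[-0.10,0,0],[0,0,0],1],[[-0.13,0,0],[0,0,0],1],[[-0.143,0,0],[0,0,0],1]]' 110
python3 - <<'E'
from h import *
g=grab('wrist'); save(g,'w19'); s=robot.sense();print(s['tool_pos'],s['force'],s['width']); go(636.9,-245.2,190,185.3)
E
python3 disc.py w19 590 246.5 32; python3 crad.py w19 large
```

```text
clock: 33.7
tool_pos: [592.5, 247.1, 185.8]
tool_rot: [-0.051, 0.706, -0.05, -0.704]
force: [0.1, -0.5, -0.1]
width: 85.5
[592.69432144 247.15394902 186.23791768] [0.27292886 0.51972717 1.57138564] 85.00620113722584
shift [-0.0042  0.4809 -0.1145] turn [-0.2367 -0.0036  0.0012]
upper half rect ((590.7681884765625, 246.14852905273438), (63.8272590637207, 26.023914337158203), 81.61742401123047) top 93.13724639947381
large foot c [597.5 245.1] size [63.9 39.5] ang 81.43 zmax 79.2 tab 0.8 2235
large V c [592.7 245.9] size [63.9 29.6] ang 81.43 zmax 79.6 tab 0.8 1361
```

View pics/w19.png

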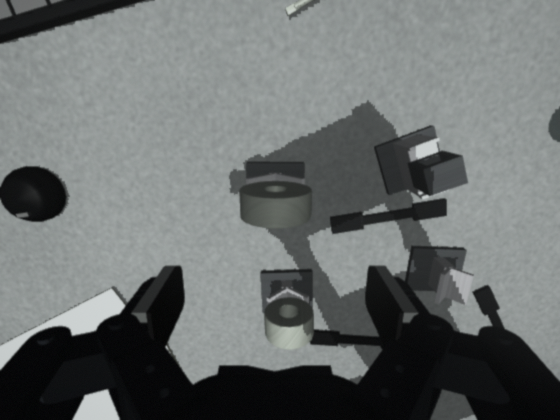

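The large disc lies at (590.8,246.1), 81.6° (cradle (590.2,246.5), 81.6°). Now the small disc.

```bash
python3 -m creep '[[[0,0.02,-0.005],[-0.01,0,0],1],[[0,0.07,-0.017],[-0.03,0,0],1],[[0,0.125,-0.03],[-0.06,0,0],1],[[0,0.18,-0.043],[-0.09,0,0],1],[[0,0.235,-0.056],[-0.12,0,0],1],[[0,0.29,-0.069],[-0.15,0,0],1],[[0,0.345,-0.082],[-0.18,0,0],1],[[0,0.4,-0.095],[-0.21,0,0],1],[[0,0.45,-0.107],[-0.236,0,0],1],[[0,0.481,-0.1145],[-0.236,0,0],1]]'
python3 -m creep '[[[0,0,0],[0,0,0],1],[[0,0,0],[0,0,0],1],[[0,0,0],[0,0,0],1],[[0,0,0],[0,0,0],1],[[0,0,0],[0,0,0],1],[[0,0,0],[0,0,0],1],[[0,0,0],[0,0,0],1],[[0,0,0],[0,0,0],1],[[0,0,0],[0,0,0],1],[[0,0,0],[0,0,0],1]]'
python3 - <<'E'
from h import *
g=grab('wrist'); save(g,'w20'); s=robot.sense();print(s['tool_pos'],s['force'],s['width'])
go(636.9,-245.2,86,185.3)
P=pts(g); m=(np.abs(P[...,0]-637)<40)&(np.abs(P[...,1]+245)<40)&(P[...,2]>109)&(P[...,2]<117)&(P[...,0]<663)
print(P[m].min(0),P[m].max(0))
E
```

```text
clock: 35.0
tool_pos: [635.4, -248.1, 181.8]
tool_rot: [-0.032, -0.706, -0.032, 0.707]
force: [0.1, 1.1, 0.2]
width: 85.1
clock: 36.25
tool_pos: [636.0, -245.7, 183.0]
tool_rot: [0.032, 0.706, 0.032, -0.706]
force: [-0.3, -0.0, -0.1]
width: 85.7
[ 635.96853695 -245.64053515  182.98634472] [-0.05707526  0.09320687  0.10339229] 85.20150474609736
shift [ 0.097  -0.0004 -0.001 ] turn [-0.0007 -0.     -0.    ]
[ 622.42619224 -259.66949988  109.0034123 ] [ 649.93962904 -231.41731567  115.977532  ]
```

View pics/w20.png

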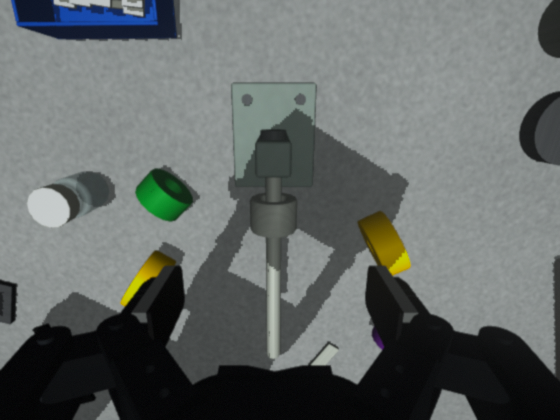

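The picture shows only the small disc left at (274,213), x-extent 622.4–649.9. Descend and grip.

```bash
python3 -m creep '[[[0.03,0,-0.0005],[0,0,0],1],[[0.065,0,-0.0005],[0,0,0],1],[[0.09,0,-0.0005],[0,0,0],1],[[0.097,0,-0.0005],[0,0,0],1],[[0.097,0,-0.0005],[0,0,0],0.6],[[0.097,0,-0.0005],[0,0,0],0.35],[[0.097,0,-0.0005],[0,0,0],0.25],[[0.097,0,-0.0005],[0,0,0],0.25],[[0.097,0,-0.0005],[0,0,0],0.25],[[0.097,0,-0.0005],[0,0,0],0.25]]' 70
python3 - <<'E'
from h import *
g=grab('wrist'); save(g,'w21'); s=robot.sense();print(s['tool_pos'],s['force'],s['moment'],s['width'])
E
```

```text
clock: 37.55
tool_pos: [637.0, -245.9, 87.3]
tool_rot: [0.033, 0.707, 0.032, -0.706]
force: [-1.8, 1.2, 8.0]
width: 33.2
[ 636.99643895 -245.90789364   87.33458258] [-1.322657   -0.51797563  7.09004726] [-0.02929747  0.23175886  0.06435625] 32.90285828859444
```

View pics/w21.png

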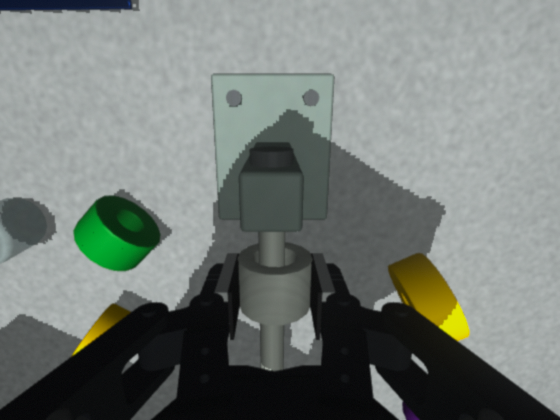

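The small disc is held between the pads at (275,285). Slide it off (165 mm).

```bash
python3 -m creep '[[[-0.002,0,0],[0,0,0],0.25],[[-0.004,0,0],[0,0,0],0.25],[[-0.004,0,0.005],[0,0,0],0.25],[[-0.004,0,0.02],[0,0,0],0.25],[[-0.004,0,0.042],[0,0,0],0.25],[[-0.004,0,0.067],[0,0,0],0.25],[[-0.004,0,0.092],[0,0,0],0.25],[[-0.004,0,0.118],[0,0,0],0.25],[[-0.004,0,0.144],[0,0,0],0.25],[[-0.004,0,0.165],[0,0,0],0.25]]' 70
python3 - <<'E'
from h import *
g=grab('wrist'); save(g,'w22'); s=robot.sense();print(s['tool_pos'],s['force'],s['moment'],s['width'])
go(469.5,79.5,180,170)
E
```

```text
clock: 38.85
tool_pos: [470.8, -260.6, 90.0]
tool_rot: [-0.032, -0.706, -0.032, 0.706]
force: [0.8, -0.5, 0.1]
width: 32.8
[ 468.49975243 -260.30476177   89.82581815] [-2.14409524 -0.65573441 -2.09084906] [-0.01447922  0.11501822 -0.01041562] 33.066341916033736
shift [-0.0898 -0.3384 -0.0318] turn [0.2659 0.0022 0.001 ]
```

View pics/w22.png

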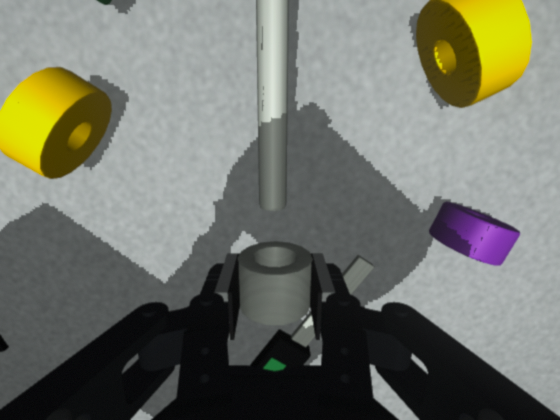

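The small disc is off the bar and held square. Carry it to the narrow cradle, staying at z≈180.

```bash
python3 -m creep '[[[-0.03,0,0],[0,0,0],0.25],[[-0.07,-0.01,-0.001],[0.01,0,0],0.25],[[-0.09,-0.05,-0.005],[0.04,0,0],0.25],[[-0.09,-0.1,-0.009],[0.08,0,0],0.25],[[-0.09,-0.15,-0.014],[0.12,0,0],0.25],[[-0.09,-0.2,-0.019],[0.16,0,0],0.25],[[-0.09,-0.25,-0.024],[0.2,0,0],0.25],[[-0.09,-0.3,-0.029],[0.24,0,0],0.25],[[-0.09,-0.33,-0.0318],[0.266,0,0],0.25],[[-0.09,-0.338,-0.0318],[0.266,0,0],0.25]]' 70
python3 -m creep '[[[0.01,0,0],[0,0,0],0.25],[[0.03,0,0],[0,0,0],0.25],[[0.06,0,0],[0,0,0],0.25],[[0.08,0,0],[0,0,0],0.25],[[0.085,0,0],[0,0,0],0.25],[[0.085,0,0],[0,0,0],0.25],[[0.085,0,0],[0,0,0],0.25],[[0.085,0,0],[0,0,0],0.25],[[0.085,0,0],[0,0,0],0.25],[[0.085,0,0],[0,0,0],0.25]]' 70
python3 - <<'E'
from h import *
g=grab('wrist'); save(g,'w23'); s=robot.sense();print(s['tool_pos'],s['force'],s['width'])
T=tool();print(np.degrees(np.arctan2(T[1,2],T[0,2])))
E
python3 hand.py w23 | awk '$1==275'
```

```text
clock: 40.15
tool_pos: [472.6, 80.3, 180.0]
tool_rot: [-0.061, 0.705, -0.061, -0.704]
force: [0.4, -0.2, -1.7]
width: 33.0
clock: 41.4
tool_pos: [472.9, 78.8, 95.1]
tool_rot: [-0.061, 0.705, -0.061, -0.704]
force: [0.7, 0.1, -1.2]
width: 33.1
[472.8692689   78.86205992  95.08227113] [ 0.29677601  0.15428805 -1.04309743] 32.988049154826335
170.0289755198594
275 235 [57.9  1.1  6. ]
275 240 [59.9  1.1 10.6]
275 245 [  2.3   1.1 -11.8]
275 250 [ 1.7  1.1 -9.3]
275 255 [ 0.4  1.1 -7.2]
275 260 [ 0.2  1.1 -4.5]
275 265 [ 1.5  1.1 -1. ]
275 270 [-23.9   1.  -12.2]
275 275 [-26.6   1.  -11.3]
275 280 [-26.6   1.   -9. ]
275 285 [-26.2   1.   -6.3]
275 290 [-26.6   1.   -4.1]
275 295 [-28.    1.   -2.6]
275 300 [-27.3   1.    0.3]
275 305 [-26.6   1.    3.4]
275 310 [-26.8   1.    5.7]
275 315 [-26.2   1.1   8.8]
275 320 [-26.3   1.1  11.3]
275 325 [ 94.1   1.2 108.7]
275 330 [ 94.5   1.2 114.4]
```

View pics/w23.png

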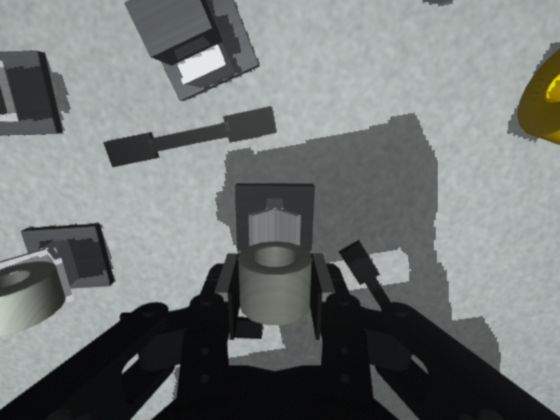

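```bash
python3 - <<'E'
from h import *
go(469.2,79.7,54,170)
E
```

```text
shift [ 0.0411 -0.0002  0.0038] turn [ 0.0005 -0.0002  0.    ]
```

The picture shows the cradle V (u 236–313) centred under the disc (275). I correct 3.8 mm along the axis and lower.

```bash
python3 -m creep '[[[0.003,0,0.002],[0,0,0],0.25],[[0.015,0,0.0038],[0,0,0],0.25],[[0.03,0,0.0038],[0,0,0],0.25],[[0.039,0,0.0038],[0,0,0],0.25],[[0.041,0,0.0038],[0,0,0],0.25],[[0.042,0,0.0038],[0,0,0],0.25],[[0.0425,0,0.0038],[0,0,0],0.25],[[0.043,0,0.0038],[0,0,0],0.25],[[0.043,0,0.0038],[0,0,0],0.25],[[0.043,0,0.0038],[0,0,0],0.25]]' 70
python3 - <<'E'
from h import *
s=robot.sense();print(s['tool_pos'],s['force'],s['moment'])
E
```

```text
clock: 42.7
tool_pos: [469.1, 79.5, 52.1]
tool_rot: [-0.062, 0.704, -0.062, -0.704]
force: [0.4, 0.4, -1.9]
width: 33.2
[469.13626311  79.45382228  52.07605683] [ 0.35767452  0.38650394 -1.8779228 ] [0.00446803 0.00652121 0.01683421]
```

```bash
python3 -m creep '[[[0.0003,0,0],[0,0,0],0.25],[[0.0006,0,0],[0,0,0],0.25],[[0.0009,0,0],[0,0,0],0.25],[[0.0012,0,0],[0,0,0],0.25],[[0.0012,0,0],[0,0,0],0.25],[[0.0012,0,0],[0,0,0],0.25],[[0.0012,0,0],[0,0,0],0.25],[[0.0012,0,0],[0,0,0],0.25],[[0.0012,0,0],[0,0,0],0.25],[[0.0012,0,0],[0,0,0],0.25]]' 70
python3 - <<'E'
from h import *
s=robot.sense();print(s['tool_pos'],s['force'],s['moment'])
E
```

```text
clock: 43.95
tool_pos: [469.1, 79.5, 50.8]
tool_rot: [-0.062, 0.704, -0.061, -0.704]
force: [0.2, 3.0, 5.6]
width: 32.5
[469.12583395  79.48458915  50.81605631] [0.2383631  2.95754571 5.56757839] [ 0.51010165  0.10787866 -0.03427107]
```

Contact (about 7 N). Release and rise.

```bash
python3 -m creep '[[[0,0,0],[0,0,0],0.35],[[0,0,0],[0,0,0],0.45],[[0,0,0],[0,0,0],0.6],[[0,0,0],[0,0,0],0.7],[[-0.004,0,0],[0,0,0],0.75],[[-0.02,0,0],[0,0,0],0.8],[[-0.06,0,0],[0,0,0],1],[[-0.10,0,0],[0,0,0],1],[[-0.13,0,0],[0,0,0],1],[[-0.15,0,0],[0,0,0],1]]' 70
python3 - <<'E'
from h import *
g=grab('wrist'); save(g,'w24'); s=robot.sense();print(s['tool_pos'],s['force'],s['width']); go(470,150,240,185.3)
E
python3 disc.py w24 468.6 79.3 18; python3 crad.py w24 small
```

```text
clock: 45.2
tool_pos: [469.3, 79.5, 202.6]
tool_rot: [-0.062, 0.705, -0.061, -0.704]
force: [0.4, 0.2, -0.2]
width: 85.8
[470.15086185  79.50490291 204.32307743] [2.00857877 0.34224067 3.18953674] 85.4918884277205
shift [-0.0357 -0.0694  0.0122] turn [-0.2666 -0.004   0.0003]
upper half rect ((468.52496337890625, 79.40290069580078), (35.67176818847656, 25.99015998840332), 79.64350128173828) top 78.50578549213198
small foot c [468.6  79.2] size [59.9 54.1] ang 79.82 zmax 78.2 tab 0.8 2888
small V c [470.7  79.1] size [35.6 30.4] ang 80.22 zmax 78.4 tab 0.8 1512
```

View pics/w24.png

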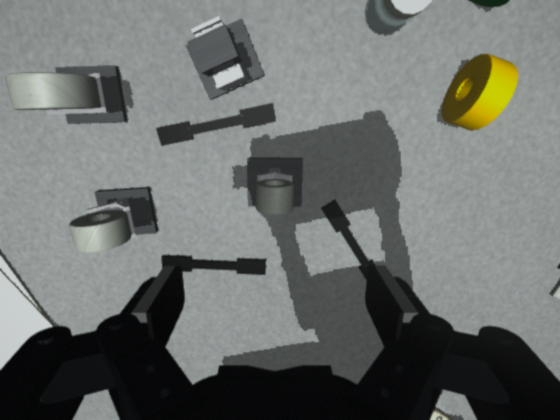

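The small disc sits at (468.5,79.4), 79.6° (cradle (468.6,79.3), 80°). Back off and take a final check from the fixed cameras.

```bash
python3 -m creep '[[[-0.02,0.03,0],[0,0,0],1],[[-0.05,0.08,0],[0,0,0],1],[[-0.06,0.13,0],[0,0,0],1],[[-0.06,0.18,0],[0,0,0],1],[[-0.06,0.22,0],[0,0,0],1],[[-0.06,0.25,0],[0,0,0],1],[[-0.06,0.25,0],[0,0,0],1],[[-0.06,0.25,0],[0,0,0],1],[[-0.06,0.25,0],[0,0,0],1],[[-0.06,0.25,0],[0,0,0],1]]'
python3 - <<'E'
from h import *
for n in ('top','scene'): g=grab(n); save(g,n+'9')
print(robot.sense()['clock'])
t=load('top9'); s=load('scene9')
P=pts(t); m=(np.abs(P[...,0]-608)<40)&(np.abs(P[...,1]+55)<40)&(P[...,2]>60)&(P[...,2]<75); print('jar now',P[m].mean(0))
P=pts(load('top0'));m=(np.abs(P[...,0]-608)<40)&(np.abs(P[...,1]+55)<40)&(P[...,2]>60)&(P[...,2]<75); print('jar before',P[m].mean(0))
cv2.imwrite('pics/fin.png',cv2.resize(s['im'][130:270,230:430],None,fx=4,fy=4,interpolation=cv2.INTER_CUBIC))
E
for a in "463.5 251 25" "590 246.5 32" "468.6 79.3 18" "598 105.5 16"; do python3 disc.py top9 $a; done
```

```text
clock: 46.5
tool_pos: [425.9, -166.1, 260.8]
tool_rot: [0.061, -0.704, 0.061, 0.704]
force: [-0.2, -0.4, 0.3]
width: 85.1
46.6
jar now [611.79071486 -52.60662077  67.67740877]
jar before [611.78918319 -52.69548725  67.59153505]
upper half rect ((463.32061767578125, 249.1252899169922), (46.7548713684082, 26.00595474243164), 83.50778198242188) top 86.54435814362309
upper half rect ((589.3901977539062, 245.3516387939453), (62.66691207885742, 26.26229476928711), 81.44243621826172) top 92.75167500551959
upper half rect ((467.68890380859375, 79.7176513671875), (35.608802795410156, 25.91112518310547), 79.8172836303711) top 78.79035042514934
upper half rect ((596.427734375, 105.08949279785156), (25.01468276977539, 32.274147033691406), 12.454300880432129) top 79.01260300434875
```

View pics/fin.png

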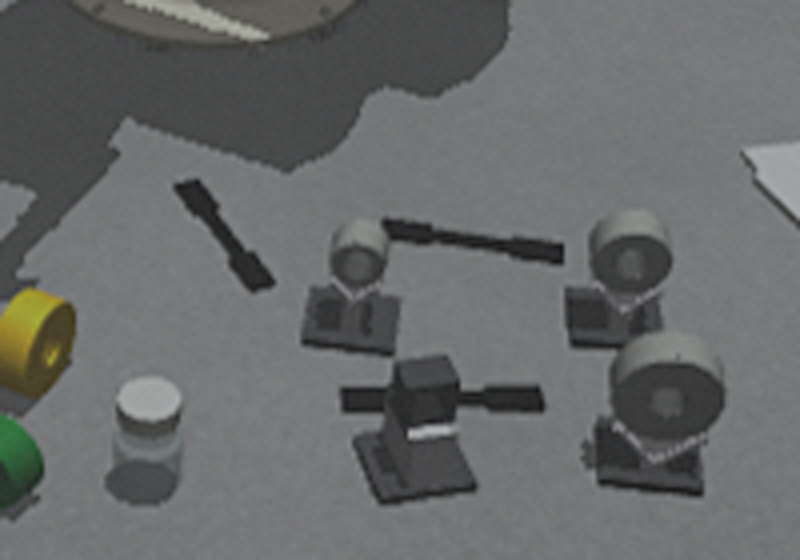

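View pics/top9.png

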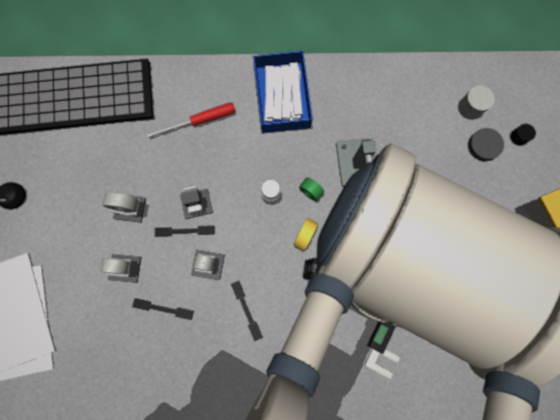

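The scene crop shows the discs resting in their Vs at (358,260), (630,255) and (665,390), the collar on its rest at (427,395), and the jar standing at (148,440), unmoved to within 0.1 mm. Handing in.

```bash
python3 -c "
from rig import robot
print(robot.finish_job(), robot.sense()['clock'])"
```

```text
the job is handed in; nothing more can be done
the job is handed in; nothing more can be done
```

I slid the collar off first and stood it on the rest. Then the medium, large and small discs came off the bar, in that order, each laid in the V made for its size. I handed in at about 47 s of the 125 s allowed, with the gripper open and clear of everything.

Last checks with the wrist camera:

| Item | Centre (mm) | Its place (mm) | Yaw difference |
|---|---|---|---|
| Collar | 597.5, 105.1 | 598.2, 105.5 | 0.4° |
| Medium disc | 464.2, 250.7 | 463.5, 251.0 | 0.1° |
| Large disc | 590.8, 246.1 | 590.2, 246.5 | under 0.1° |
| Small disc | 468.5, 79.4 | 468.6, 79.3 | 0.3° |

- **Fixed cameras:** these showed every piece seated and the jar unmoved to within 0.1 mm.
- **Heights:** tops read about 0.5–1.5 mm above the nominal heights. The bare table read 0.8 mm high in the wrist camera, which accounts for most of that there.
- **Disagreement:** the top camera put the disc and collar centres up to 1.6 mm from the wrist figures, within the 2 mm calibration error. Its largest gap was 1.6 mm in y for the medium disc.
- **Gripper width:** the grip width read 1–3 mm under each piece's true size. I did not look into why.

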